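# Load paint cans from a slanted rack into a divided crate and close its cover

## Task

Pack the red, yellow and blue spray cans from the slanted green rack into the three empty cells of the blue crate, one per cell, standing upright and set down gently, not dropped. Then lower the crate's clear hinged cover gently until it is fully closed. The grey primer can stays in the rack, and the jar in the crate, the tape roll and the screwdriver are left alone.

Things in the scene. Friction and masses are not known exactly. Their poses are not given: they have to be found in the camera images.
- red_can: red spray can with red cap, 105 mm tall and 40 mm in diameter, 100 to 200 g; origin at the centre of its underside, z along its axis to the cap. Starts in a pocket of the rack, leaning 30 degrees
- yellow_can: yellow spray can with yellow cap, 105 mm tall and 40 mm in diameter, 100 to 200 g; origin at the centre of its underside, z along its axis to the cap. Starts in a pocket of the rack, leaning 30 degrees
- blue_can: blue spray can with blue cap, 105 mm tall and 40 mm in diameter, 100 to 200 g; origin at the centre of its underside, z along its axis to the cap. Starts in a pocket of the rack, leaning 30 degrees
- primer_can: grey spray can with black cap, which must stay in the rack, 105 mm tall and 40 mm in diameter, 100 to 200 g; origin at the centre of its underside, z along its axis to the cap. Starts in a pocket of the rack, leaning 30 degrees
- rack: fixed lime-green rack, 130 x 258 mm, 75 mm high; four pockets 44 x 44 mm, 55 mm deep, in a row along its y, any can in any pocket. Origin on the table under its middle. Pocket axes lean 30 degrees from vertical, tops towards its -x (the robot's side); pocket floor centres at x 30, y -102, -34, 34, 102, z 24 mm; the upper 50 mm of a can stands out
- crate: fixed blue crate, 146 x 146 mm, with 2 x 2 cells (64 x 64 mm inside, 70 mm apart). Floor 6 mm thick, outer and dividing walls 6 mm thick with tops 50 mm above the table; four corner posts 8 mm square reach to 120 mm. Origin on the table under its centre, x away from the robot, z up
- cell_far_left (a point): centre of the floor (6 mm above the table) of the crate's cell at +x, +y
- cell_near_left (a point): centre of the floor of the crate's cell at -x, +y
- cell_near_right (a point): centre of the floor of the crate's cell at -x, -y
- cell_far_right (a point): centre of the floor of the crate's cell at +x, -y; the jar stands in this one
- cover (a joint): angle of the crate's cover: 0 = closed, level on the posts; grows to 2.0 rad as it opens, leaning away from the robot. Starts open; a stiff hinge holds it wherever it is left (about 3 N at the handle moves it). Clear panel in an aluminium frame, 148 x 148 mm, 6 mm thick, upper face 127 mm above the table when closed
- cover_handle (a point): middle of the cover's black handle bar: a round bar 10 mm thick, 90 mm long, parallel to the hinge, 35 mm clear of the cover's free edge, carried by two 8 mm arms at its ends. 183 mm from the hinge; z points out of the cover's upper face and -x away from the hinge
- cover_hinge (a point): middle of the hinge axis, which runs along the crate's y at its far (+x) edge, 121 mm above the table
- jar: amber glass jar with steel lid, 46 mm in diameter, 75 mm tall, standing in the far right cell; leave alone. Origin at the centre of its underside
- tape_roll: blue roll of tape lying flat, 90 mm in diameter, 25 mm high; leave alone. Origin at the centre of its underside
- screwdriver: screwdriver with red handle lying on the table, 180 mm long; leave alone. Origin under its middle

How it is judged:
On the way, in this order (a step that is already met when the one before it is completed fails the run):
1. one paint can stands upright in a cell of the crate, let go (((horizontal distance between red_can and crate below 0.075 m and z of red_can in the frame of crate below 0.012 m and angle between red_can's own z axis and vertical below 0.12 rad and contact force between red_can and the fingers below 0.1 N) or (horizontal distance between yellow_can and crate below 0.075 m and z of yellow_can in the frame of crate below 0.012 m and angle between yellow_can's own z axis and vertical below 0.12 rad and contact force between yellow_can and the fingers below 0.1 N) or (horizontal distance between blue_can and crate below 0.075 m and z of blue_can in the frame of crate below 0.012 m and angle between blue_can's own z axis and vertical below 0.12 rad and contact force between blue_can and the fingers below 0.1 N))), for 0.2 s.
2. two paint cans stand upright in cells of the crate, let go ((((horizontal distance between red_can and crate below 0.075 m and z of red_can in the frame of crate below 0.012 m and angle between red_can's own z axis and vertical below 0.12 rad and contact force between red_can and the fingers below 0.1 N) and (horizontal distance between yellow_can and crate below 0.075 m and z of yellow_can in the frame of crate below 0.012 m and angle between yellow_can's own z axis and vertical below 0.12 rad and contact force between yellow_can and the fingers below 0.1 N)) or ((horizontal distance between red_can and crate below 0.075 m and z of red_can in the frame of crate below 0.012 m and angle between red_can's own z axis and vertical below 0.12 rad and contact force between red_can and the fingers below 0.1 N) and (horizontal distance between blue_can and crate below 0.075 m and z of blue_can in the frame of crate below 0.012 m and angle between blue_can's own z axis and vertical below 0.12 rad and contact force between blue_can and the fingers below 0.1 N)) or ((horizontal distance between yellow_can and crate below 0.075 m and z of yellow_can in the frame of crate below 0.012 m and angle between yellow_can's own z axis and vertical below 0.12 rad and contact force between yellow_can and the fingers below 0.1 N) and (horizontal distance between blue_can and crate below 0.075 m and z of blue_can in the frame of crate below 0.012 m and angle between blue_can's own z axis and vertical below 0.12 rad and contact force between blue_can and the fingers below 0.1 N)))), for 0.2 s.
3. all three paint cans stand upright in cells of the crate, let go, the cover still open (horizontal distance between each of red_can, yellow_can, blue_can and crate below 0.075 m and z of each of red_can, yellow_can, blue_can in the frame of crate below 0.012 m and angle between each of red_can, yellow_can, blue_can's own z axis and vertical below 0.12 rad and contact force between each of red_can, yellow_can, blue_can and the fingers below 0.1 N and value of joint cover above 0.6 rad), for 0.2 s.
4. the cover is closed (value of joint cover below 0.06 rad), for 0.2 s.
At the end, for the whole second after the job is handed in: The red, yellow and blue cans each stand in a cell of the crate (foot within 75 mm of the crate's centre and within 6 mm of the cell's floor, axis within 0.12 rad of vertical), let go and at rest, and the cover is closed to within 0.06 rad (horizontal distance between each of red_can, yellow_can, blue_can and crate below 0.075 m and z of each of red_can, yellow_can, blue_can in the frame of crate below 0.012 m and angle between each of red_can, yellow_can, blue_can's own z axis and vertical below 0.12 rad and contact force between each of red_can, yellow_can, blue_can and the fingers below 0.1 N and value of joint cover below 0.06 rad and linear speed of each of red_can, yellow_can, blue_can below 0.02 m/s); the robot touches nothing.
It fails at once if a paint can is dropped or slammed into the crate (it moves faster than 0.6 m/s within 14 mm of a cell's floor, as after a fall of 2 cm) ((horizontal distance between red_can and crate below 0.075 m and z of red_can in the frame of crate below 0.02 m and linear speed of red_can above 0.6 m/s) or (horizontal distance between yellow_can and crate below 0.075 m and z of yellow_can in the frame of crate below 0.02 m and linear speed of yellow_can above 0.6 m/s) or (horizontal distance between blue_can and crate below 0.075 m and z of blue_can in the frame of crate below 0.02 m and linear speed of blue_can above 0.6 m/s)).
It fails at once if the cover slams: it turns faster than 1.2 rad/s in the last 0.2 rad before closing (value of joint cover below 0.2 rad and velocity of joint cover below -1.2 rad/s).
It fails at once if the primer can is moved more than 15 mm (distance of primer_can from where it was at the start of the episode above 0.015 m).
It fails at once if the jar, tape roll or screwdriver is moved more than 25 mm (distance of any of jar, tape_roll, screwdriver from where it was at the start of the episode above 0.025 m).
It also fails if it takes over 72 s, if anything falls off the work surface, if the arm or the gripper's body presses on something with over 40 N, if the wrist force passes 120 N, or if a joint passes its speed limit or range.

## Robot

A 6-joint arm with a two-finger parallel gripper is mounted at the origin on the work surface. World frame = base frame: x ahead of the robot, y to its left, z up, the work surface at z = 0. Lengths are in m, angles in rad, forces in N, time in s.
With the tool pointing down it reaches from about 0.425 to 0.95 m from the base axis. Payload 14.7 kg.
Tool frame: the origin (TCP) lies at the very end of the fingers, on their centre line; the grasp point (between the pads) lies 19 mm behind it; z points along the fingers, y is the line along which they close (so a half turn about z gives the same grasp; the last joint's range is limited). The gripper opens to 85 mm and grips with 20 to 120 N. Pads are 22 mm wide; open, the fingers measure 114 mm over their backs; the gripper's body (76 mm by 85 mm) begins 54 mm behind the grasp point. The pads swing forward as they close: fully open they stand 13 mm farther back than shut.
Start: joints at [1.209, 0.48, 1.596, -0, 1.065, -0.047], TCP at [0.201, 0.618, 0.231] pointing down, gripper open.
Joint ranges: [-2.75, 2.75], [-0.82, 2.05], [0.23, 2.67], [-1.56, 4.7], [0.09, 2.69], [-2.92, 2.92]. Speed limits (rad/s): [1.89, 1.89, 2.39, 3.01, 3.01, 3.01].

## Interface

Orientations are given as [roll, pitch, yaw] about the fixed x, y, z axes, in that order (R = Rz(yaw) Ry(pitch) Rx(roll)).
In Python, from bench import r gives the robot as it stands.
- The arm moves only by the tool carry_out, never from a script. Its arguments are lists of equal length, an entry for each row: "jaw": the closure, from -1 (fully open) to 1 (shut); "delta_pos": the shift along the tool's x, y, z in mm, a list of three; "rot": the turn, a rotation vector about the tool's x, y, z in degrees, a list of three. In form: {"jaw": [jaw, ...], "delta_pos": [[x, y, z], ...], "rot": [[ax, ay, az], ...]}. A call has 1 to 12 rows; each row is the pose to reach, as a shift and turn from the pose commanded when the call began, along the tool's axes at that moment; what a row does not reach only later rows make up. A row lasts 1/10 s, in which the tool goes at most 50 mm and 8.59 degrees, less where a joint would pass 70% of its speed; a pose out of reach is approached as far as the arm can. A call with a gripper value outside its range is refused whole. The fingers move at their own pace and stop on an object; "force" is the grip in N (left out, the last holds). Time passes only in rows, so rows that repeat a pose let the fingers close. It gives the time, the measured TCP pose, the force, the opening and the grip force at its end, in the units of the state.
- r.state(): the state, without advancing time (a new reading comes with each control period).
- r.capture(name): name is "side" or "top"; returns (picture, depth): 420x560x3 uint8, red, green, blue; 420x560 float32, m along the optical axis (not along the pixel's ray), 0 where there is no reading.
- r.camera_model(name): a dict with "intrinsics" (3x3 intrinsics, pixels), "camera_from_world" (4x4, takes a point from world to camera coordinates). Camera axes: x right, y down, z forward; pixel columns grow to the right and rows downward; lengths in m; the calibration is good to about 2 mm. A picture is of the moment at which its call begins. camera_model takes no time and is no camera call.
- r.hand_in(): hands the job in; it is judged then, once.
Trained networks look in the newest picture that a camera, given by its name, has taken for a name from the list of things; names that differ only in an ending like _2 or _b are one class to them, and where a whole thing is asked for, a point or a joint stands for the part that bears it (a point fixed in the world has none). Each returns a list of dicts, best first, with "score" (0 to 1); they miss things now and then, are a little off and sometimes report something else, mostly with a low value. They report only what shows in the picture. A call takes as long as a camera call.
- r.spot_in(camera, thing): "xy" ([column, row] in pixels, amid what is visible of it).
- r.cut_out(camera, thing): "region" (420x560 bool, what is visible of it) and "xy" ([column, row] in pixels, amid what is visible of it).
The state is a dict: "t": time; "q": joint angles; "dq": joint speeds; "tau": joint torques, N m; "eef_pos": TCP position; "tcp_rot": TCP orientation; "force": force on the tool from outside, world axes, zero at the start; "moment": the same for the moment, N m; "width": opening from 0.0 (shut) to 1.0 (fully open); "finger_force": force on a finger pad.
Only numpy, scipy, OpenCV 4.12 (cv2) and the standard library are available. Lean on these libraries where they do the work, as an engineer would, in place of code of your own. Each camera call takes 0.05 s, during which the arm holds its last target. There are 200 camera calls.

## Working session

There is one attempt and no reset: what is moved stays moved. The work goes in short steps, Python scripts to look and compute and a tool call to move; the robot and the scene stay as the last step left them, time stands still between calls to the robot, and variables do not carry over. Pictures are saved under pics/ and viewed, at most 10 in all, crops included, and the job is handed in when it is done.

Besides the shell and the picture viewer there is one more tool, called after "Call:" by a JSON object that holds its "fn" and its "kwargs", one argument or row to a line. carry_out: Moves the arm, as the interface text tells. Its arguments: {"type":"object","properties":{"jaw":{"type":"array"},"delta_pos":{"type":"array"},"rot":{"type":"array"},"force":{"type":"number"}},"required":["jaw","delta_pos","rot"]}

```bash
ls; mkdir -p pics
cat > h.py <<'E'
import numpy as np, cv2
from bench import r
def cap(n):
    p,d=r.capture(n); m=r.camera_model(n); return p,d,np.array(m["intrinsics"]),np.array(m["camera_from_world"])
def cloud(d,K,T):
    v,u=np.mgrid[:d.shape[0],:d.shape[1]]
    P=np.stack([(u-K[0,2])/K[0,0]*d,(v-K[1,2])/K[1,1]*d,d],-1)
    return (P-T[:3,3])@T[:3,:3]
E
python3 - <<'E'
from h import *
s=r.state();print({k:np.round(v,3) for k,v in s.items()})
ims=[]
for n in("side","top"):
    p,d,K,T=cap(n);cv2.imwrite(f"pics/{n}0.png",p[...,::-1]);W=cloud(d,K,T)
    np.savez(f"{n}0.npz",p=p,d=d,K=K,T=T)
    print(n,"cam at",np.round(-T[:3,:3].T@T[:3,3],3))
    for t in["red_can","yellow_can","blue_can","primer_can","rack","crate","cover","cover_handle","jar","tape_roll","screwdriver"]:
        for o in r.cut_out(n,t)[:2]:
            g=o["region"]&(d>0);w=W[g]
            if len(w): print(t,round(o["score"],2),np.round(o["xy"]),g.sum(),"med",np.round(np.median(w,0),3),"lo",np.round(np.percentile(w,3,0),3),"hi",np.round(np.percentile(w,97,0),3))
E
```

```text
pics
{'t': np.float64(0.0), 'q': array([ 1.209,  0.481,  1.597,  0.   ,  1.065, -0.047]), 'dq': array([ 0.   ,  0.001,  0.001,  0.001, -0.001, -0.   ]), 'tau': array([-3.0000e-03, -9.5061e+01, -4.3019e+01, -0.0000e+00,  1.2000e-02,
        0.0000e+00]), 'eef_pos': array([0.201, 0.618, 0.231]), 'tcp_rot': array([-3.14 , -0.   ,  2.827]), 'force': array([ 0.458,  0.913, -0.502]), 'moment': array([ 0.028,  0.014, -0.063]), 'finger_force': np.float64(0.0), 'width': np.float64(1.0)}
side cam at [0.073 0.253 0.806]
red_can 0.56 [171. 277.] 510 med [0.49  0.264 0.114] lo [0.474 0.246 0.062] hi [0.517 0.286 0.123]
yellow_can 0.88 [236. 235.] 491 med [0.522 0.137 0.112] lo [0.506 0.115 0.064] hi [0.554 0.153 0.122]
blue_can 0.97 [138. 298.] 476 med [0.473 0.327 0.115] lo [0.459 0.31  0.106] hi [0.487 0.343 0.123]
primer_can 0.8 [207. 257.] 553 med [0.507 0.201 0.112] lo [0.49  0.179 0.051] hi [0.539 0.219 0.123]
rack 0.63 [189. 286.] 6330 med [0.507 0.242 0.007] lo [0.458 0.116 0.003] hi [0.569 0.354 0.086]
rack 0.43 [334. 153.] 10782 med [ 0.624 -0.094  0.13 ] lo [ 0.472 -0.172  0.005] hi [ 
[... 1550 characters left out ...]
 0.051] lo [ 0.481 -0.172  0.003] hi [ 0.661 -0.022  0.304]
cover 0.55 [367. 155.] 3736 med [ 0.641 -0.11   0.214] lo [ 0.615 -0.176  0.128] hi [ 0.664 -0.042  0.306]
cover 0.19 [351. 195.] 8405 med [ 0.614 -0.095  0.052] lo [ 0.481 -0.171  0.003] hi [ 0.661 -0.022  0.304]
cover_handle 0.78 [366. 158.] 3787 med [ 0.641 -0.111  0.213] lo [ 0.615 -0.176  0.123] hi [ 0.666 -0.043  0.306]
jar 0.66 [363. 207.] 517 med [ 0.571 -0.128  0.079] lo [ 0.554 -0.149  0.019] hi [ 0.593 -0.11   0.084]
tape_roll 0.6 [318. 303.] 560 med [0.378 0.001 0.025] lo [ 0.336 -0.036  0.016] hi [0.42  0.046 0.029]
screwdriver 0.68 [276. 161.] 605 med [0.696 0.055 0.021] lo [ 0.596  0.03  -0.001] hi [0.748 0.098 0.029]
```

```bash
python3 -c "
import cv2,numpy as np
a=cv2.imread('pics/side0.png')[60:340,80:460];b=cv2.imread('pics/top0.png')[80:360,80:480]
cv2.imwrite('pics/m0.png',cv2.resize(np.hstack([a,b]),None,fx=1.02,fy=1.02))"
```

```text
(no output)
```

View pics/side0.png

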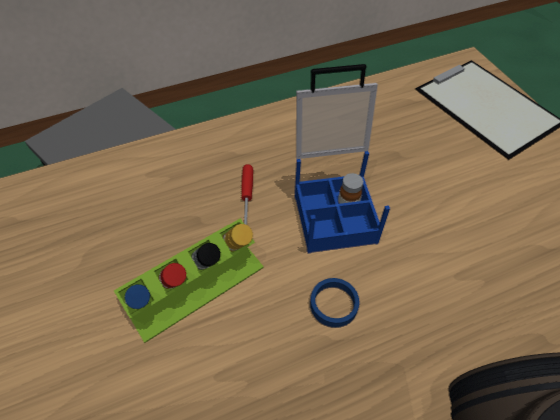

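View pics/top0.png

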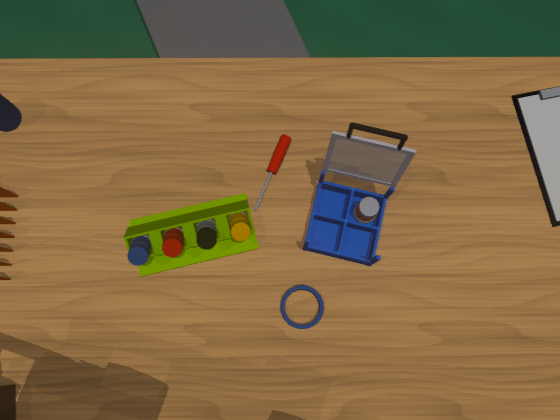

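Side view: blue cap (137,297), red (174,275), primer (208,254), yellow (240,235), crate centre about (338,212), jar (352,186) and handle (338,70). The top view agrees with this. Next I fit the poses using both clouds.

```bash
cat > fit.py <<'E'
from h import *
from scipy.optimize import least_squares
D={n:np.load(f"{n}0.npz") for n in("side","top")}
for n,z in D.items(): r.capture(n)
Rz=lambda a:np.array([[np.cos(a),-np.sin(a),0],[np.sin(a),np.cos(a),0],[0,0,1]])
def pts(t,n):
    o=r.cut_out(n,t)[0];g=o["region"]&(D[n]["d"]>0);return cloud(D[n]["d"],D[n]["K"],D[n]["T"])[g]
yaw=0.25
for it in range(2):
    C={}
    R=Rz(yaw)@cv2.Rodrigues(np.array([0,-np.pi/6,0]))[0]
    for t in["red_can","yellow_can","blue_can","primer_can"]:
        for n in D:
            if it==0: D.setdefault
            w=(C.setdefault('raw',{}).setdefault((t,n),pts(t,n)))@R
            s=w[:,2];top=np.percentile(s,90);m=abs(s-top)<.004
            (cx,cy),rad=cv2.minEnclosingCircle(w[m][:,:2].astype(np.float32))
            md=np.median(w[m],0)
            C[t,n]=R@[cx,cy,np.median(s[m])]
            if it: print(t,n,"encl",np.round(C[t,n],4),"med",np.round(R@md,4),"rad",round(rad,4),m.sum())
    c=np.array([(C[t,"side"]+C[t,"top"])/2 for t in["yellow_can","primer_can","red_can","blue_can"]])
    v=c[3]-c[0];yaw=np.arctan2(-v[0],v[1]);print("rack yaw",yaw,"span",np.linalg.norm(v),"(204)")
ctr=c.mean(0);print("caps centre",ctr,"rack origin",ctr[:2]-(Rz(yaw)@[-.0225,0,0])[:2])
for n in D:
    w=pts("crate",n);m=abs(w[:,2]-.05)<.005
    b=cv2.minAreaRect(w[m][:,:2].astype(np.float32));print(n,"crate walls",b,m.sum(),np.median(w[m][:,2]))
    h=w[(w[:,2]>.135)&(w[:,2]<.29)];c0=h.mean(0);nrm=np.linalg.svd(h-c0,full_matrices=False)[2][2]
    print("cover",c0,nrm*np.sign(-nrm[0]),len(h))
    d=D[n];W=cloud(d["d"],d["K"],d["T"]);m=(W[...,2]>.31)&(W[...,0]>.5)&(W[...,0]<.8)&(abs(W[...,1]+.1)<.12)&(d["p"].max(-1)<70)
    w=W[m];print("handle",w.mean(0),np.percentile(w,[2,98],axis=0).round(3).tolist(),len(w))
    w=pts("jar",n) if n=="top" else None
    if w is not None:
        m=abs(w[:,2]-.081)<.005;print("jar",cv2.minEnclosingCircle(w[m][:,:2].astype(np.float32)),m.sum())
E
python3 fit.py
```

```text
rack yaw 0.22976739292556278 span 0.20294398238543393 (204)
red_can side encl [ 0.6425 -0.1131  0.2517] med [ 0.6452 -0.1153  0.2529] rad 0.0734 348
red_can top encl [0.489  0.2591 0.115 ] med [0.4889 0.2591 0.115 ] rad 0.02 264
yellow_can side encl [0.5193 0.1295 0.1149] med [0.5193 0.1296 0.1149] rad 0.0191 336
yellow_can top encl [0.52   0.127  0.1148] med [0.5202 0.1265 0.1149] rad 0.0198 255
blue_can side encl [0.4732 0.3267 0.1152] med [0.473  0.3267 0.1151] rad 0.0196 422
blue_can top encl [0.4738 0.325  0.1148] med [0.4741 0.325  0.115 ] rad 0.0197 287
primer_can side encl [0.5041 0.1946 0.115 ] med [0.5038 0.1948 0.1149] rad 0.0197 378
primer_can top encl [0.505  0.1929 0.115 ] med [0.5045 0.1929 0.1147] rad 0.0196 266
rack yaw 0.22972131654556693 span 0.20295233904959994 (204)
caps centre [0.51585473 0.18021102 0.13205393] rack origin [0.53776366 0.18533441]
side crate walls ((0.5526620149612427, -0.08596829324960709), (0.14813078939914703, 0.1493484079837799), 75.9570541381836) 1270 0.050383193025940215
cover [ 0.6393895  -0.10723768  0.20788161] [-0.95670337  0.23816655  0.16731812] 4880fit.py:30: RuntimeWarning: Mean of empty slice.
  w=W[m];print("handle",w.mean(0),np.percentile(w,[2,98],axis=0).round(3).tolist(),len(w))
  ret = um.true_divide(
Traceback (most recent call last):
  File "fit.py", line 30, in <module>
    w=W[m];print("handle",w.mean(0),np.percentile(w,[2,98],axis=0).round(3).tolist(),len(w))
                                    ~~~~~~~~~~~~~^^^^^^^^^^^^^^^^^
IndexError: index -1 is out of bounds for axis 0 with size 0
```

```bash
sed -i 's/"handle",w.mean(0),np.perc.*$/"handle",len(w))/; s/d\["p"\].max(-1)<70/(d["d"]>0)/' fit.py
sed -i 's/print("handle",len(w))/print("handle",len(w), w.mean(0) if len(w) else 0, w.min(0) if len(w) else 0,w.max(0) if len(w) else 0)/' fit.py
python3 fit.py | tail -7
cat > g.py <<'E'
from h import *
from scipy.spatial.transform import Rotation as Ro
RY=.2297; CY=-.2445
CAP=dict(yellow=[.5197,.1283,.1149],red=[.4886,.2600,.115],blue=[.4735,.3259,.115])
def fr(yaw,tilt): # tool y = +frame y, z down, tilted so body leans to frame -x by tilt deg
    return Ro.from_euler('z',yaw)*Ro.from_matrix([[-1,0,0],[0,1,0],[0,0,-1]])*Ro.from_euler('y',-tilt,degrees=True)
def delta(R,p,cur=None):
    s=r.state(); R0,p0=cur or (Ro.from_euler('xyz',s["tcp_rot"]),s["eef_pos"])
    print("pos",np.round(R0.inv().apply(np.array(p)-p0)*1000,1).tolist(),"rot",np.round((R0.inv()*R).as_rotvec(degrees=True),2).tolist(),"target",np.round(p,4).tolist())
def rackgrasp(c,tilt,up=0,down=.022):
    ax=Ro.from_euler('z',RY).apply([-.5,0,np.sqrt(.75)]); R=fr(RY,tilt)
    return R,np.array(CAP[c])-down*ax+.019*R.apply([0,0,1])+up*ax
E
python3 - <<'E'
from g import *
delta(*rackgrasp("yellow",38,.09)); delta(*rackgrasp("yellow",38,0),cur=rackgrasp("yellow",38,.09))
E
```

```text
side crate walls ((0.5526620149612427, -0.08596829324960709), (0.14813078939914703, 0.1493484079837799), 75.9570541381836) 1264 0.0503656718787597
cover [ 0.63936346 -0.10733202  0.20788685] [-0.95671209  0.23826735  0.16712462] 4869
handle 0 0 0 0
top crate walls ((0.5530649423599243, -0.08740369230508804), (0.14714640378952026, 0.1480184644460678), 76.09169006347656) 1154 0.049970401734286504
cover [ 0.63949073 -0.10976818  0.21018782] [-0.95610136  0.23852629  0.17022163] 3079
handle 0 0 0 0
jar ((0.5765414237976074, -0.13150110840797424), 0.021000249311327934) 305
pos [-435.4, -378.6, 72.5] rot [-10.34, -37.04, -30.04] target [0.498, 0.1232, 0.1588]
pos [12.5, -0.0, 89.1] rot [0.0, 0.0, 0.0] target [0.5418, 0.1335, 0.0809]
```

Call:
{"fn": "carry_out", "kwargs": {
  "jaw": [-0.3,-0.3,-0.3,-0.3,-0.3,-0.3,-0.3,-0.3,-0.3,-0.3,-0.3,-0.3],
  "delta_pos": [
    [-435,-379,30],
    [-435,-379,30],
    [-435,-379,30],
    [-435,-379,30],
    [-435,-379,30],
    [-435,-379,30],
    [-435,-379,30],
    [-435,-379,30],
    [-435,-379,72],
    [-435,-379,72],
    [-435,-379,72],
    [-435,-379,72]
  ],
  "rot": [
    [-10.3,-37,-30],
    [-10.3,-37,-30],
    [-10.3,-37,-30],
    [-10.3,-37,-30],
    [-10.3,-37,-30],
    [-10.3,-37,-30],
    [-10.3,-37,-30],
    [-10.3,-37,-30],
    [-10.3,-37,-30],
    [-10.3,-37,-30],
    [-10.3,-37,-30],
    [-10.3,-37,-30]
  ],
  "force": 40
}}

```text
t: 4.4
eef_pos: [0.4656, 0.1898, 0.2289]
tcp_rot: [-3.136, 0.625, -2.913]
force: [0.3, 0.3, -0.3]
width: 0.651
finger_force: 0.0
```

Run:
```python
from g import *
s=r.state();print(s["t"],s["q"].round(2),s["eef_pos"].round(4),s["width"])
delta(*rackgrasp("yellow",38,.09)); delta(*rackgrasp("yellow",38,0))
```

```text
4.4 [ 0.41  0.1   2.43 -1.56  0.11  0.14] [0.4656 0.1898 0.2289] 0.6511185846416869
pos [27.7, -71.8, 66.9] rot [-0.34, -2.18, -0.02] target [0.498, 0.1232, 0.1588]
pos [36.8, -71.3, 156.4] rot [-0.34, -2.18, -0.02] target [0.5418, 0.1335, 0.0809]
```

Run:
```python
from g import *
for t in (30,24): delta(*rackgrasp("yellow",t,.06))
```

```text
pos [33.4, -71.7, 96.6] rot [-0.34, 5.82, -0.05] target [0.5104, 0.1261, 0.1314]
pos [35.4, -71.7, 96.3] rot [-0.34, 11.82, -0.07] target [0.5087, 0.1257, 0.1305]
```

Call:
{"fn": "carry_out", "kwargs": {
  "jaw": [-0.3,-0.3,-0.3,-0.3,-0.3],
  "delta_pos": [
    [33,-72,10],
    [33,-72,50],
    [33,-72,97],
    [33,-72,97],
    [33,-72,97]
  ],
  "rot": [
    [-0.3,5.8,0],
    [-0.3,5.8,0],
    [-0.3,5.8,0],
    [-0.3,5.8,0],
    [-0.3,5.8,0]
  ]
}}

```text
t: 4.9
eef_pos: [0.478, 0.1566, 0.1979]
tcp_rot: [-3.12, 0.518, -2.912]
force: [0.2, 0.4, -0.2]
width: 0.653
finger_force: 0.0
```

Run:
```python
from g import *
s=r.state();print(s["t"],s["q"].round(3),s["eef_pos"].round(4),s["tcp_rot"])
for t in (30,33,36): delta(*rackgrasp("yellow",t,.0))
```

```text
4.9 [ 0.297  0.162  2.381 -0.593  0.099 -0.922] [0.478  0.1566 0.1979] [-3.11984954  0.51830101 -2.91184982]
pos [11.2, -34.2, 130.8] rot [-1.24, -0.3, 0.01] target [0.5397, 0.133, 0.0794]
pos [10.3, -34.2, 130.8] rot [-1.24, -3.3, 0.04] target [0.5405, 0.1332, 0.0799]
pos [9.3, -34.2, 130.7] rot [-1.24, -6.3, 0.07] target [0.5413, 0.1333, 0.0805]
```

```bash
cat > ik.py <<'E'
from g import *
from scipy.optimize import least_squares
S=[([1.209,.4805,1.5965,0,1.065,-.047],[.201,.618,.231],[-3.14,0,2.827]),
([.41,.10,2.43,-1.56,.11,.14],[.4656,.1898,.2289],[-3.136,.625,-2.913]),
([.297,.162,2.381,-.593,.099,-.922],[.478,.1566,.1979],[-3.12,.518,-2.912])]
def W(q,P):
    a,L2,h,L3,Lt=P; return a+L2*np.sin(q[1])+L3*np.sin(q[1]+q[2]),h+L2*np.cos(q[1])+L3*np.cos(q[1]+q[2])
def res(P):
    o=[]
    for q,p,e in S:
        w=np.array(p)-P[4]*Ro.from_euler('xyz',e).apply([0,0,1]);x,z=W(q,P)
        o+=[x*np.cos(q[0])-w[0],x*np.sin(q[0])-w[1],z-w[2]]
    return o+[.01*(P[0]-.1),.01*(P[4]-.25)]
f=least_squares(res,[.1,.5,.4,.5,.25])
if __name__=="__main__":print(f.x.round(3),np.round(np.array(f.fun)*1000,1))
E
python3 ik.py
```

```text
[0.26  0.401 0.099 0.233 0.11 ] [ 28.5 -11.5   1.   -5.4  -3.1 -10.4  11.1 -13.2   9.3   1.6  -1.4]
```

```bash
python3 - <<'E'
s=open('ik.py').read()
s=s.replace("a,L2,h,L3,Lt=P;","a,L2,h,L3,Lt,b=P;").replace("o+=[x*np.cos(q[0])-w[0],x*np.sin(q[0])-w[1],z-w[2]]","c,n=np.cos(q[0]),np.sin(q[0]);o+=[x*c-P[5]*n-w[0],x*n+P[5]*c-w[1],z-w[2]]").replace(".25])",".25,.03])")
open('ik.py','w').write(s)
E
python3 ik.py; python3 -c "
from g import *
s=r.state();print(s['q'],s['eef_pos'],s['tcp_rot'])"
```

```text
[-0.04   0.659  0.248  0.44   0.387  0.031] [-0.4 -0.1  0.3 -1.5 -1.  -0.2  1.9  0.6 -0.1 -1.4  1.4]
[ 0.29704074  0.16218404  2.38147628 -0.59270639  0.09861681 -0.92180752] [0.47799215 0.15662021 0.19794257] [-3.11984954  0.51830101 -2.91184982]
```

```bash
cat >> ik.py <<'E'
def ik(R,p):
    a,L2,h,L3,Lt,b=f.x
    tz=R.apply([0,0,1]);w=np.array(p)-Lt*tz
    rr=np.sqrt(w[0]**2+w[1]**2-b*b);q1=np.arctan2(w[1],w[0])-np.arctan2(b,rr)
    x,z=rr-a,w[2]-h;D=np.hypot(x,z);c=(D*D-L2*L2-L3*L3)/(2*L2*L3)
    if abs(c)>1:return None
    q3=np.arccos(c);q2=np.arctan2(x,z)-np.arctan2(L3*np.sin(q3),L2+L3*c)
    M=Ro.from_euler('z',q1)*Ro.from_euler('y',q2+q3); v=(M.inv()).apply(tz)
    q5=np.arccos(v[2]);q4=np.arctan2(v[1],v[0])
    y=(M*Ro.from_euler('z',q4)*Ro.from_euler('y',q5)).inv().apply(R.apply([0,1,0]))
    return np.round([q1,q2,q3,q4,q5,np.arctan2(-y[0],y[1])],2)
E
python3 - <<'E'
from ik import *
for q,p,e in S: print(q,ik(Ro.from_euler('xyz',e),p))
for c in CAP:
  for up in (0,.08):
    for t in(40,30,20,10): print(c,up,t,ik(*rackgrasp(c,t,up)))
E
```

```text
[1.209, 0.4805, 1.5965, 0, 1.065, -0.047] [ 1.21  0.48  1.6  -0.    1.07  1.52]
[0.41, 0.1, 2.43, -1.56, 0.11, 0.14] [ 0.41  0.1   2.43 -1.6   0.11  1.75]
[0.297, 0.162, 2.381, -0.593, 0.099, -0.922] [ 0.3   0.16  2.38 -0.59  0.1   0.65]
yellow 0 40 [ 0.15  0.52  2.58  3.06  0.66 -3.14]
yellow 0 30 [ 0.16  0.45  2.43  3.01  0.26 -3.08]
yellow 0 20 [ 0.17  0.44  2.28  0.27  0.07 -0.33]
yellow 0 10 [ 0.18  0.47  2.14  0.02  0.36 -0.07]
yellow 0.08 40 [ 0.14  0.31  2.59  3.01  0.46 -3.09]
yellow 0.08 30 [ 0.15  0.27  2.44  2.72  0.09 -2.79]
yellow 0.08 20 [ 0.17  0.28  2.29  0.1   0.23 -0.16]
yellow 0.08 10 [ 0.17  0.32  2.15  0.02  0.5  -0.07]
red 0 40 [ 0.57  0.53  2.51 -2.75  0.6   3.08]
red 0 30 [ 0.52  0.47  2.37 -2.52  0.25  2.79]
red 0 20 [ 0.49  0.46  2.23 -0.67  0.14  0.9 ]
red 0 10 [ 0.45  0.48  2.09 -0.1   0.39  0.31]
red 0.08 40 [ 0.61  0.34  2.52 -2.55  0.44  2.89]
red 0.08 30 [ 0.56  0.3   2.38 -1.78  0.16  2.07]
red 0.08 20 [ 0.51  0.31  2.24 -0.36  0.27  0.61]
red 0.08 10 [ 0.47  0.35  2.11 -0.08  0.52  0.31]
blue 0 40 [ 0.74  0.54  2.43 -2.5   0.56  2.99]
blue 0 30 [ 0.68  0.49  2.31 -2.12  0.26  2.53]
blue 0 20 [ 0.63  0.48  2.18 -0.7   0.21  1.06]
blue 0 10 [ 0.58  0.51  2.04 -0.14  0.43  0.48]
blue 0.08 40 [ 0.8   0.37  2.44 -2.21  0.45  2.72]
blue 0.08 30 [ 0.73  0.33  2.31 -1.46  0.24  1.89]
blue 0.08 20 [ 0.66  0.34  2.19 -0.45  0.33  0.84]
blue 0.08 10 [ 0.61  0.37  2.05 -0.12  0.55  0.48]
```

```bash
cat >> ik.py <<'E'
CC=np.array([.5529,-.0867,0])
def cell(x,y,th,rel,up=0,foot=.083): # crate-frame offset, lean direction th, rel lean; foot = grasp height above can foot
    R=Ro.from_euler('z',CY)*fr(np.radians(th),-rel)
    G=CC+Ro.from_euler('z',CY).apply([x,y,.006+foot+up])
    return R,G+.019*R.apply([0,0,1])
E
python3 - <<'E'
from ik import *
for t in(10,13,16):
  for c in CAP: print(c,t,ik(*rackgrasp(c,t)),ik(*rackgrasp(c,t,.08)))
for th in (0,-60,-90,-120,-135,-150,90,120): print(th,ik(*cell(.03,.035,th,17)),ik(*cell(.03,.035,th,17,.12)))
for y in(.035,-.035): print('near',y,ik(*cell(-.035,y,0,17)),ik(*cell(-.035,y,0,17,.12)))
R,p=rackgrasp("yellow",13,.08);delta(R,p);delta(*rackgrasp("yellow",13),cur=(R,p))
E
```

```text
yellow 10 [ 0.18  0.47  2.14  0.02  0.36 -0.07] [ 0.17  0.32  2.15  0.02  0.5  -0.07]
red 10 [ 0.45  0.48  2.09 -0.1   0.39  0.31] [ 0.47  0.35  2.11 -0.08  0.52  0.31]
blue 10 [ 0.58  0.51  2.04 -0.14  0.43  0.48] [ 0.61  0.37  2.05 -0.12  0.55  0.48]
yellow 13 [ 0.18  0.45  2.18  0.04  0.28 -0.09] [ 0.17  0.31  2.19  0.03  0.42 -0.09]
red 13 [ 0.46  0.47  2.14 -0.17  0.32  0.39] [ 0.48  0.33  2.15 -0.13  0.45  0.37]
blue 13 [ 0.59  0.5   2.08 -0.23  0.36  0.57] [ 0.62  0.36  2.09 -0.19  0.48  0.55]
yellow 16 [ 0.17  0.45  2.22  0.08  0.19 -0.13] [ 0.17  0.29  2.23  0.05  0.34 -0.11]
red 16 [ 0.47  0.46  2.18 -0.29  0.24  0.51] [ 0.49  0.32  2.19 -0.2   0.37  0.44]
blue 16 [ 0.61  0.49  2.12 -0.37  0.29  0.72] [ 0.64  0.35  2.13 -0.27  0.42  0.65]
0 [-0.17  0.7   1.65  0.03  1.09  0.06] [-0.17  0.59  1.54  0.02  1.31  0.07]
-60 [-0.31  0.64  1.79  0.32  0.9   0.76] [-0.31  0.52  1.69  0.27  1.12  0.84]
-90 [-0.34  0.59  1.92  0.46  0.72  1.12] [-0.34  0.45  1.81  0.37  0.94  1.25]
-120 [-0.32  0.54  2.04  0.58  0.5   1.52] [-0.32  0.39  1.93  0.4   0.74  1.73]
-135 [-0.29  0.52  2.09  0.6   0.39  1.77] [-0.29  0.36  1.97  0.37  0.64  2.03]
-150 [-0.24  0.5   2.12  0.53  0.29  2.12] [-0.24  0.34  2.01  0.28  0.56  2.4 ]
90 [ 0.02  0.62  1.85 -0.4   0.8  -1.  ] [ 0.02  0.49  1.74 -0.34  1.02 -1.11]
120 [ 0.02  0.56  1.98 -0.53  0.59 -1.38] [ 0.02  0.42  1.86 -0.4   0.82 -1.56]
near 0.035 [-0.16  0.64  1.81  0.03  1.    0.06] [-0.16  0.51  1.7   0.03  1.23  0.07]
near -0.035 [-0.27  0.63  1.82 -0.01  0.99 -0.02] [-0.27  0.5   1.71 -0.01  1.22 -0.02]
pos [17.2, -36.0, 50.1] rot [-1.24, 16.7, -0.18] target [0.4956, 0.1227, 0.1466]
pos [-23.4, -0.0, 76.5] rot [0.0, 0.0, 0.0] target [0.5346, 0.1318, 0.0773]
```

Run:
```python
from ik import *
for th in (-150,-165,-180): print(th,ik(*cell(.03,.035,th,17)),ik(*cell(.03,.035,th,17,.08)),ik(*cell(.03,.035,th,17,.14)))
```

```text
-150 [-0.24  0.5   2.12  0.53  0.29  2.12] [-0.24  0.39  2.05  0.33  0.47  2.34] [-0.24  0.32  1.98  0.26  0.6   2.42]
-165 [-0.19  0.5   2.14  0.28  0.22  2.67] [-0.19  0.38  2.07  0.15  0.41  2.8 ] [-0.19  0.31  2.    0.12  0.55  2.84]
-180 [-0.13  0.5   2.14 -0.16  0.21 -2.88] [-0.13  0.38  2.07 -0.08  0.4  -2.96] [-0.13  0.31  2.   -0.06  0.54 -2.98]
```

Call:
{"fn": "carry_out", "kwargs": {
  "jaw": [-0.3,-0.3,-0.3,-0.3,-0.3],
  "delta_pos": [
    [17,-36,10],
    [17,-36,30],
    [17,-36,50],
    [17,-36,50],
    [17,-36,50]
  ],
  "rot": [
    [-1.2,16.7,0],
    [-1.2,16.7,0],
    [-1.2,16.7,0],
    [-1.2,16.7,0],
    [-1.2,16.7,0]
  ]
}}

```text
t: 5.4
eef_pos: [0.4977, 0.1228, 0.1464]
tcp_rot: [3.14, 0.226, -2.917]
force: [1.3, 0.2, 0.8]
width: 0.649
finger_force: 0.0
```

Run:
```python
from ik import *
s=r.state();print(s["q"].round(3))
delta(*rackgrasp("yellow",13)); p,d,K,T=cap("side"); cv2.imwrite("pics/y1.png",cv2.resize(p[120:320,100:360],None,fx=2,fy=2)[...,::-1])
```

```text
[ 0.173  0.32   2.179  0.032  0.417 -1.65 ]
pos [-21.5, 0.4, 75.8] rot [0.02, -0.03, -0.26] target [0.5346, 0.1318, 0.0773]
```

View pics/y1.png

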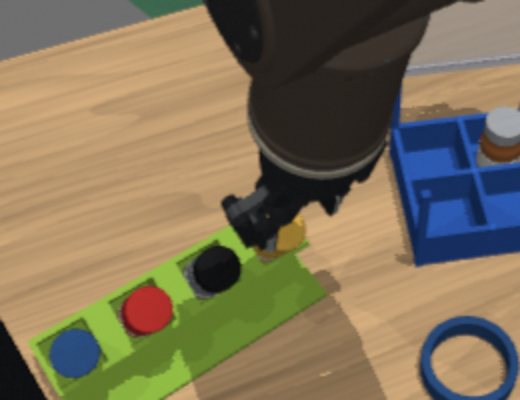

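The gripper is above yellow (cap around (290,232) in the crop), with one finger in the gap before the primer can. I descend and grip.

Call:
{"fn": "carry_out", "kwargs": {
  "jaw": [-0.3,-0.3,-0.3,-0.3,-0.3,-0.3,0.6,0.6,0.6,0.6],
  "delta_pos": [
    [-6,0,20],
    [-11,0,40],
    [-17,0,60],
    [-21.5,0.4,76],
    [-21.5,0.4,76],
    [-21.5,0.4,76],
    [-21.5,0.4,76],
    [-21.5,0.4,76],
    [-21.5,0.4,76],
    [-21.5,0.4,76]
  ],
  "rot": [
    [0,0,-0.3],
    [0,0,-0.3],
    [0,0,-0.3],
    [0,0,-0.3],
    [0,0,-0.3],
    [0,0,-0.3],
    [0,0,-0.3],
    [0,0,-0.3],
    [0,0,-0.3],
    [0,0,-0.3]
  ]
}}

```text
t: 6.45
eef_pos: [0.5321, 0.1318, 0.0785]
tcp_rot: [-3.141, 0.228, -2.91]
force: [-4.9, -0.4, 10.2]
width: 0.46
finger_force: 39.8
```

Run:
```python
from ik import *
R,p=rackgrasp("yellow",13);delta(R,p)
R2,p2=rackgrasp("yellow",13,.08);delta(R2,p2)
# then raise, move with can turning upright to rel 17 at near crate
R3,p3=cell(.03,.035,-180,17,.15);R4,p4=cell(-.01,.06,-90,17,.2)
for a in((R2,p2),(R4,p4),(R3,p3)): print(ik(*a))
```

```text
pos [-2.1, -0.6, 1.7] rot [-0.03, 0.05, 0.13] target [0.5346, 0.1318, 0.0773]
pos [21.2, -0.6, -74.8] rot [-0.03, 0.05, 0.13] target [0.4956, 0.1227, 0.1466]
[ 0.17  0.31  2.19  0.03  0.42 -0.09]
[-0.3   0.33  1.8   0.34  1.06  1.34]
[-0.13  0.3   1.98 -0.06  0.57 -2.98]
```

Run:
```python
from ik import *
R4,p4=cell(-.02,.06,-90,17,.16);delta(R4,p4)
R5,p5=cell(-.02,.04,-180,17,.16);delta(R5,p5,cur=(R4,p4))
R3,p3=cell(.029,.035,-180,17,.03);delta(R3,p3,cur=(R5,p5)); print(ik(R5,p5))
```

```text
pos [-17.2, -150.2, -152.2] rot [-4.11, 18.73, 118.13] target [0.5494, -0.0183, 0.2308]
pos [-24.4, 5.6, -7.5] rot [-26.31, 0.0, 86.07] target [0.5486, -0.0444, 0.2308]
pos [8.9, 5.0, 138.6] rot [0.0, 0.0, 0.0] target [0.5949, -0.0611, 0.1008]
[-0.11  0.22  2.06 -0.07  0.56 -2.95]
```

Call:
{"fn": "carry_out", "kwargs": {
  "jaw": [0.6,0.6,0.6,0.6,0.6],
  "delta_pos": [
    [5,0,-18],
    [11,0,-38],
    [16,0,-58],
    [21,-0.6,-75],
    [21,-0.6,-75]
  ],
  "rot": [
    [0,0,0],
    [0,0,0],
    [0,0,0],
    [0,0,0],
    [0,0,0]
  ]
}}

```text
t: 6.95
eef_pos: [0.496, 0.1226, 0.1481]
tcp_rot: [-3.14, 0.23, -2.91]
force: [-1.2, -0.5, -1.4]
width: 0.458
finger_force: 40.9
```

Run:
```python
from ik import *
R4,p4=cell(-.02,.06,-90,17,.16);delta(R4,p4); p4[1]+=.05;delta(R4,p4)
```

```text
pos [-37.9, -149.5, -76.0] rot [-3.99, 18.81, 118.13] target [0.5494, -0.0183, 0.2308]
pos [-49.1, -100.8, -73.4] rot [-3.99, 18.81, 118.13] target [0.5494, 0.0317, 0.2308]
```

Call:
{"fn": "carry_out", "kwargs": {
  "jaw": [0.6,0.6,0.6,0.6,0.6,0.6,0.6,0.6,0.6,0.6,0.6,0.6],
  "delta_pos": [
    [-5,-10,-30],
    [-15,-40,-60],
    [-25,-70,-76],
    [-30,-110,-76],
    [-38,-149,-76],
    [-38,-149,-76],
    [-38,-149,-76],
    [-38,-149,-76],
    [-38,-149,-76],
    [-38,-149,-76],
    [-38,-149,-76],
    [-38,-149,-76]
  ],
  "rot": [
    [-4,18.8,118],
    [-4,18.8,118],
    [-4,18.8,118],
    [-4,18.8,118],
    [-4,18.8,118],
    [-4,18.8,118],
    [-4,18.8,118],
    [-4,18.8,118],
    [-4,18.8,118],
    [-4,18.8,118],
    [-4,18.8,118],
    [-4,18.8,118]
  ]
}}

```text
t: 8.15
eef_pos: [0.5499, -0.0178, 0.2281]
tcp_rot: [3.077, -0.242, 1.613]
force: [0.7, -0.1, -1.2]
width: 0.456
finger_force: 41.0
```

Run:
```python
from ik import *
print(r.state()["q"].round(2))
delta(*cell(-.02,.06,-90,17,.16));delta(*cell(-.02,.04,-150,17,.16));
delta(*cell(-.02,.04,-180,17,.16))
```

```text
[-0.26  0.34  1.86  0.31  0.96 -0.47]
pos [0.2, -0.4, -2.8] rot [-0.71, 2.6, 15.94] target [0.5494, -0.0183, 0.2308]
pos [-22.3, -1.9, -8.5] rot [-17.18, 0.29, 73.61] target [0.5485, -0.0415, 0.2308]
pos [-25.1, -1.9, -9.2] rot [-25.68, -1.12, 102.36] target [0.5486, -0.0444, 0.2308]
```

Call:
{"fn": "carry_out", "kwargs": {
  "jaw": [0.6,0.6,0.6,0.6,0.6,0.6,0.6,0.6,0.6,0.6,0.6,0.6],
  "delta_pos": [
    [0,0,-3],
    [0,0,-3],
    [-22,-2,-8.5],
    [-22,-2,-8.5],
    [-22,-2,-8.5],
    [-22,-2,-8.5],
    [-22,-2,-8.5],
    [-22,-2,-8.5],
    [-22,-2,-8.5],
    [-25,-2,-9],
    [-25,-2,-9],
    [-25,-2,-9]
  ],
  "rot": [
    [-0.7,2.6,15.9],
    [-0.7,2.6,15.9],
    [-17.2,0.3,73.6],
    [-17.2,0.3,73.6],
    [-17.2,0.3,73.6],
    [-17.2,0.3,73.6],
    [-17.2,0.3,73.6],
    [-17.2,0.3,73.6],
    [-17.2,0.3,73.6],
    [-25.7,-1.1,102.4],
    [-25.7,-1.1,102.4],
    [-25.7,-1.1,102.4]
  ]
}}

```text
t: 9.35
eef_pos: [0.5482, -0.0442, 0.2308]
tcp_rot: [3.141, -0.297, -0.099]
force: [0.3, -0.3, -1.3]
width: 0.462
finger_force: 40.9
```

Run:
```python
from ik import *
print(r.state()["q"].round(2))
for u in (.16,.08): delta(*cell(.029,.035,-180,17,u))
p,d,K,T=cap("top"); cv2.imwrite("pics/y2.png",cv2.resize(p[80:320,180:460],None,fx=2,fy=2)[...,::-1])
W=cloud(d,K,T);h=cv2.cvtColor(p,cv2.COLOR_RGB2HSV);m=(h[...,0]>15)&(h[...,0]<30)&(h[...,1]>170)&(h[...,2]>90)&(W[...,2]>.12)
w=W[m];print(m.sum());
c=w.mean(0);print(c,np.linalg.svd(w-c,full_matrices=False)[2])
```

```text
[-0.14  0.21  2.07  0.02  0.56  1.51]
pos [46.1, 12.2, 14.1] rot [-2.39, -0.04, 7.97] target [0.5949, -0.0611, 0.2308]
pos [22.6, 12.1, 90.6] rot [-2.39, -0.04, 7.97] target [0.5949, -0.0611, 0.1508]
0
[nan nan nan] []<stdin>:7: RuntimeWarning: Mean of empty slice.
  ret = um.true_divide(
```

View pics/y2.png

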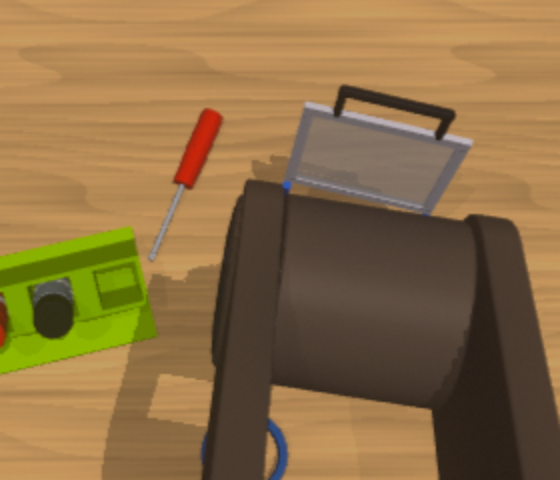

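Call:
{"fn": "carry_out", "kwargs": {
  "jaw": [0.6,0.6,0.6,0.6,0.6,0.6,0.6],
  "delta_pos": [
    [23,6,7],
    [46,12,14],
    [46,12,14],
    [39,12,40],
    [31,12,65],
    [23,12,91],
    [23,12,91]
  ],
  "rot": [
    [-1.2,0,4],
    [-2.4,0,8],
    [-2.4,0,8],
    [-2.4,0,8],
    [-2.4,0,8],
    [-2.4,0,8],
    [-2.4,0,8]
  ]
}}

```text
t: 10.1
eef_pos: [0.5927, -0.0605, 0.1473]
tcp_rot: [3.14, -0.291, -0.237]
force: [-1.2, 0.3, -0.8]
width: 0.456
finger_force: 41.0
```

Run:
```python
from ik import *
print(r.state()["q"].round(2))
for u in (.02,.0): delta(*cell(.029,.035,-180,17,u))
p,d,K,T=cap("side"); W=cloud(d,K,T);h=cv2.cvtColor(p,cv2.COLOR_RGB2HSV);m=(h[...,0]>15)&(h[...,0]<30)&(h[...,1]>150)&(h[...,2]>80)&(abs(W[...,0]-.59)<.06)&(abs(W[...,1]+.06)<.06)&(W[...,2]>.07)
w=W[m];print(m.sum(),w.min(0),w.max(0))
cv2.imwrite("pics/y3.png",cv2.resize(p[60:300,220:460],None,fx=2.4,fy=2.4)[...,::-1])
```

```text
[-0.13  0.4   2.05 -0.08  0.4   1.74]
pos [-14.0, 0.1, 54.7] rot [-0.06, 0.35, 0.43] target [0.5949, -0.0611, 0.0908]
pos [-19.7, 0.0, 73.9] rot [-0.06, 0.35, 0.43] target [0.5949, -0.0611, 0.0708]Traceback (most recent call last):
  File "<stdin>", line 5, in <module>
    return umr_minimum(a, axis, None, out, keepdims, initial, where)
ValueError: zero-size array to reduction operation minimum which has no identity
```

Call:
{"fn": "carry_out", "kwargs": {
  "jaw": [0.6,0.6,0.6,0.6,0.6,0.6,0.6,0.6,0.6],
  "delta_pos": [
    [-5,0,20],
    [-10,0,38],
    [-14,0,54],
    [-15,0,58],
    [-16,0,62],
    [-17,0,66],
    [-18,0,69],
    [-18.5,0,71],
    [-18.5,0,71]
  ],
  "rot": [
    [0,0.4,0.4],
    [0,0.4,0.4],
    [0,0.4,0.4],
    [0,0.4,0.4],
    [0,0.4,0.4],
    [0,0.4,0.4],
    [0,0.4,0.4],
    [0,0.4,0.4],
    [0,0.4,0.4]
  ]
}}

```text
t: 11.05
eef_pos: [0.5985, -0.0614, 0.0775]
tcp_rot: [-3.14, -0.304, -0.247]
force: [0.4, 0.0, -1.0]
width: 0.458
finger_force: 41.0
```

Run:
```python
from ik import *
delta(*cell(.029,.035,-180,17,0)); s=r.state();print(s["force"],s["moment"])
```

```text
pos [-5.4, 0.6, 5.3] rot [-0.08, -0.41, -0.13] target [0.5949, -0.0611, 0.0708]
[ 0.3858023   0.02327497 -1.03280536] [ 0.08170427  0.12488721 -0.02359666]
```

Call:
{"fn": "carry_out", "kwargs": {
  "jaw": [0.6,0.6,0.6,0.6,0.6],
  "delta_pos": [
    [-2,0,2],
    [-3,0,3.5],
    [-4,0,4.5],
    [-5,0,5.5],
    [-5,0,5.5]
  ],
  "rot": [
    [0,0,0],
    [0,0,0],
    [0,0,0],
    [0,0,0],
    [0,0,0]
  ]
}}

```text
t: 11.55
eef_pos: [0.5978, -0.0606, 0.0728]
tcp_rot: [-3.139, -0.309, -0.247]
force: [-2.6, 5.0, 25.9]
width: 0.459
finger_force: 41.9
```

Call:
{"fn": "carry_out", "kwargs": {
  "jaw": [0.6,0.0,-0.2,-0.25,-0.25,-0.25],
  "delta_pos": [
    [0.3,0,-1],
    [0.3,0,-1.5],
    [0.3,0,-1.5],
    [0.3,0,-1.5],
    [0.3,0,-1.5],
    [0.3,0,-1.5]
  ],
  "rot": [
    [0,0,0],
    [0,0,0],
    [0,0,0],
    [0,0,0],
    [0,0,0],
    [0,0,0]
  ]
}}

```text
t: 12.15
eef_pos: [0.5952, -0.0606, 0.0721]
tcp_rot: [-3.14, -0.304, -0.247]
force: [0.3, -0.5, -0.7]
width: 0.626
finger_force: 0.0
```

Run:
```python
from ik import *
delta(*cell(.02,.035,-180,17,.16))
delta(*cell(-.02,.05,-90,17,.16))
R,p=rackgrasp("red",13,.10);delta(R,p); print(ik(R,p))
```

```text
pos [38.7, 0.2, -154.3] rot [-0.07, -0.39, -0.14] target [0.5862, -0.0589, 0.2308]
pos [-4.8, -20.2, -167.9] rot [26.55, -0.39, -86.11] target [0.5469, -0.028, 0.2308]
pos [-175.4, -269.2, -150.8] rot [-5.91, -9.61, 153.25] target [0.4548, 0.2521, 0.164]
[ 0.49  0.3   2.15 -0.12  0.48  0.36]
```

Call:
{"fn": "carry_out", "kwargs": {
  "jaw": [-0.25,-0.25,-0.25,-0.25,-0.25,-0.25,-0.25,-0.25,-0.25,-0.25,-0.25,-0.25],
  "delta_pos": [
    [6,0,-20],
    [15,0,-50],
    [27,0,-90],
    [40,0,-130],
    [39,0,-154],
    [-5,-20,-168],
    [-5,-20,-168],
    [-5,-20,-168],
    [-5,-20,-168],
    [-5,-20,-168],
    [-5,-20,-168],
    [-5,-20,-168]
  ],
  "rot": [
    [0,0,0],
    [0,0,0],
    [0,0,0],
    [0,0,0],
    [0,0,0],
    [26.5,0,-86],
    [26.5,0,-86],
    [26.5,0,-86],
    [26.5,0,-86],
    [26.5,0,-86],
    [26.5,0,-86],
    [26.5,0,-86]
  ]
}}

```text
t: 13.35
eef_pos: [0.5465, -0.0281, 0.2311]
tcp_rot: [3.139, -0.302, 0.723]
force: [0.2, -0.4, 0.4]
width: 0.622
finger_force: 0.0
```

Run:
```python
from ik import *
delta(*rackgrasp("red",13,.10)); print(r.state()["q"].round(2))
```

```text
pos [91.3, -271.1, 98.0] rot [5.77, -9.83, -152.34] target [0.4548, 0.2521, 0.164]
[-0.28  0.26  2.01  0.38  0.75  0.31]
```

Call:
{"fn": "carry_out", "kwargs": {
  "jaw": [-0.25,-0.25,-0.25,-0.25,-0.25,-0.25,-0.25,-0.25,-0.25,-0.25,-0.25,-0.25],
  "delta_pos": [
    [10,-30,11],
    [20,-60,22],
    [30,-90,33],
    [40,-120,43],
    [50,-150,54],
    [60,-180,65],
    [70,-210,76],
    [80,-240,87],
    [91,-271,98],
    [91,-271,98],
    [91,-271,98],
    [91,-271,98]
  ],
  "rot": [
    [5.8,-9.8,-152.3],
    [5.8,-9.8,-152.3],
    [5.8,-9.8,-152.3],
    [5.8,-9.8,-152.3],
    [5.8,-9.8,-152.3],
    [5.8,-9.8,-152.3],
    [5.8,-9.8,-152.3],
    [5.8,-9.8,-152.3],
    [5.8,-9.8,-152.3],
    [5.8,-9.8,-152.3],
    [5.8,-9.8,-152.3],
    [5.8,-9.8,-152.3]
  ]
}}

```text
t: 14.55
eef_pos: [0.4562, 0.2528, 0.1637]
tcp_rot: [2.965, 0.086, 2.507]
force: [0.5, 0.0, -1.1]
width: 0.627
finger_force: 0.0
```

Run:
```python
from ik import *
delta(*rackgrasp("red",13,.08)); print(r.state()["q"].round(2))
p,d,K,T=cap("top"); cv2.imwrite("pics/y4.png",cv2.resize(p[80:320,100:460],None,fx=2,fy=2)[...,::-1])
W=cloud(d,K,T);h=cv2.cvtColor(p,cv2.COLOR_RGB2HSV);m=(h[...,0]>15)&(h[...,0]<30)&(h[...,1]>170)&(h[...,2]>90)&(abs(W[...,2]-.111)<.004)&(abs(W[...,0]-.59)<.05)&(abs(W[...,1]+.06)<.05)
w=W[m];print(m.sum());
if len(w)>9:
  b=cv2.minEnclosingCircle(w[:,:2].astype(np.float32));c=w.mean(0);print(b,Ro.from_euler('z',-CY).apply(np.r_[b[0],0]-CC),np.linalg.svd(w-c,full_matrices=False)[2][2],w[:,2].mean())
```

```text
pos [-4.2, 3.0, 18.2] rot [1.78, -3.2, -49.42] target [0.4645, 0.2544, 0.1467]
[ 0.44  0.31  2.12  0.02  0.52 -0.52]
273
((0.589492917060852, -0.05745827406644821), 0.01956816576421261) [0.02842601 0.03723012 0.        ] [ 0.01682458 -0.00225165 -0.99985592] 0.11111362848276031
```

View pics/y4.png

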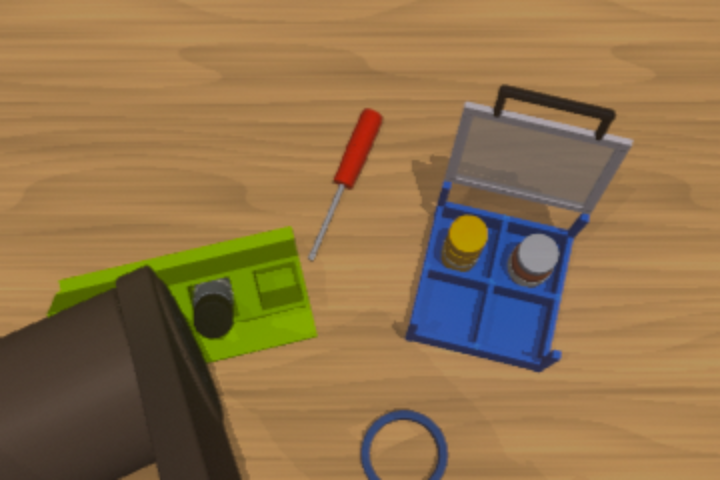

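Yellow stands upright in the far-left cell (cap at (467,237) in the crop). The primer can is untouched. Next is red.

Call:
{"fn": "carry_out", "kwargs": {
  "jaw": [-0.25,-0.25,-0.25,-0.25,-0.25,-0.25,-0.25,-0.25,-0.25],
  "delta_pos": [
    [-4,3,0],
    [-4,3,0],
    [-4,3,0],
    [-4,3,0],
    [-4,3,0],
    [-4,3,5],
    [-4,3,12],
    [-4,3,18],
    [-4,3,18]
  ],
  "rot": [
    [1.8,-3.2,-49.4],
    [1.8,-3.2,-49.4],
    [1.8,-3.2,-49.4],
    [1.8,-3.2,-49.4],
    [1.8,-3.2,-49.4],
    [1.8,-3.2,-49.4],
    [1.8,-3.2,-49.4],
    [1.8,-3.2,-49.4],
    [1.8,-3.2,-49.4]
  ]
}}

```text
t: 15.5
eef_pos: [0.4643, 0.2538, 0.1461]
tcp_rot: [3.139, 0.225, -2.924]
force: [-0.3, -0.1, 0.0]
width: 0.626
finger_force: 0.0
```

Run:
```python
from ik import *
delta(*rackgrasp("red",13,0)); print(r.state()["q"].round(2))
```

```text
pos [-24.0, 0.8, 76.0] rot [-0.02, -0.1, -0.66] target [0.5035, 0.2635, 0.0774]
[ 0.48  0.34  2.14 -0.13  0.45 -1.19]
```

Call:
{"fn": "carry_out", "kwargs": {
  "jaw": [-0.25,-0.25,-0.25,-0.25,-0.25,0.6,0.6,0.6,0.6],
  "delta_pos": [
    [-7,0,20],
    [-12,0.4,40],
    [-18,0.6,60],
    [-24,0.8,76],
    [-24,0.8,76],
    [-24,0.8,76],
    [-24,0.8,76],
    [-24,0.8,76],
    [-24,0.8,76]
  ],
  "rot": [
    [0,0,-0.6],
    [0,0,-0.6],
    [0,0,-0.6],
    [0,0,-0.6],
    [0,0,-0.6],
    [0,0,-0.6],
    [0,0,-0.6],
    [0,0,-0.6],
    [0,0,-0.6]
  ]
}}

```text
t: 16.4
eef_pos: [0.5038, 0.2639, 0.0791]
tcp_rot: [-3.141, 0.227, -2.909]
force: [-1.3, 0.1, -2.3]
width: 0.458
finger_force: 40.3
```

Run:
```python
from ik import *
for u in(.08,.12):delta(*rackgrasp("red",13,u))
R,p=cell(-.035,-.033,0,17,.15);delta(R,p);print(ik(R,p))
```

```text
pos [24.1, -0.3, -75.0] rot [-0.0, 0.03, 0.16] target [0.4645, 0.2544, 0.1467]
pos [35.8, -0.2, -113.3] rot [-0.0, 0.03, 0.16] target [0.445, 0.2498, 0.1814]
pos [50.1, -363.3, -156.9] rot [-0.99, 29.46, 27.62] target [0.5056, -0.1089, 0.2208]
[-0.27  0.48  1.68 -0.01  1.29 -0.02]
```

Call:
{"fn": "carry_out", "kwargs": {
  "jaw": [0.6,0.6,0.6,0.6,0.6,0.6,0.6,0.6,0.6,0.6,0.6,0.6],
  "delta_pos": [
    [6,0,-20],
    [16,0,-50],
    [26,0,-82],
    [36,0,-113],
    [26,0,-157],
    [30,-45,-157],
    [34,-90,-157],
    [38,-135,-157],
    [42,-180,-157],
    [44,-225,-157],
    [46,-270,-157],
    [48,-315,-157]
  ],
  "rot": [
    [0,0,0],
    [0,0,0],
    [0,0,0],
    [0,0,0],
    [0,0,0],
    [-1,29.5,27.6],
    [-1,29.5,27.6],
    [-1,29.5,27.6],
    [-1,29.5,27.6],
    [-1,29.5,27.6],
    [-1,29.5,27.6],
    [-1,29.5,27.6]
  ]
}}

```text
t: 17.6
eef_pos: [0.4969, -0.0636, 0.2207]
tcp_rot: [-3.141, -0.298, 2.896]
force: [1.2, 0.1, -1.8]
width: 0.457
finger_force: 40.8
```

Run:
```python
from ik import *
for u in(.15,.05,0):delta(*cell(-.033,-.033,0,17,u))
```

```text
pos [-20.4, -41.8, -6.4] rot [-0.02, -0.09, -0.03] target [0.5075, -0.1094, 0.2208]
pos [-49.8, -41.7, 89.2] rot [-0.02, -0.09, -0.03] target [0.5075, -0.1094, 0.1208]
pos [-64.5, -41.7, 136.9] rot [-0.02, -0.09, -0.03] target [0.5075, -0.1094, 0.0708]
```

Call:
{"fn": "carry_out", "kwargs": {
  "jaw": [0.6,0.6,0.6,0.6,0.6,0.6,0.6,0.6,0.6,0.6],
  "delta_pos": [
    [-20.4,-42,-6],
    [-20.4,-42,-6],
    [-29,-42,21],
    [-37,-42,48],
    [-45,-42,74],
    [-52,-42,97],
    [-57,-42,113],
    [-60,-42,122],
    [-61.5,-42,127],
    [-61.5,-42,127]
  ],
  "rot": [
    [0,0,0],
    [0,0,0],
    [0,0,0],
    [0,0,0],
    [0,0,0],
    [0,0,0],
    [0,0,0],
    [0,0,0],
    [0,0,0],
    [0,0,0]
  ]
}}

```text
t: 18.6
eef_pos: [0.5073, -0.1074, 0.0815]
tcp_rot: [-3.141, -0.298, 2.897]
force: [0.4, 0.4, -0.9]
width: 0.459
finger_force: 40.9
```

Run:
```python
from ik import *
for u in(.003,0):delta(*cell(-.033,-.033,0,17,u))
```

```text
pos [-2.9, -1.9, 7.1] rot [-0.04, -0.07, 0.02] target [0.5075, -0.1094, 0.0738]
pos [-3.8, -1.9, 10.0] rot [-0.04, -0.07, 0.02] target [0.5075, -0.1094, 0.0708]
```

Call:
{"fn": "carry_out", "kwargs": {
  "jaw": [0.6,0.6,0.6,0.6,0.6,0.6,0.1,-0.2,-0.25,-0.25,-0.25],
  "delta_pos": [
    [-1,-1,3],
    [-2,-1.9,5],
    [-2.7,-1.9,7],
    [-3.1,-1.9,8.2],
    [-3.4,-1.9,9.2],
    [-3.4,-1.9,9.2],
    [-3.4,-1.9,9.2],
    [-3.4,-1.9,9.2],
    [-3.4,-1.9,9.2],
    [-3.4,-1.9,9.2],
    [-3.4,-1.9,9.2]
  ],
  "rot": [
    [0,0,0],
    [0,0,0],
    [0,0,0],
    [0,0,0],
    [0,0,0],
    [0,0,0],
    [0,0,0],
    [0,0,0],
    [0,0,0],
    [0,0,0],
    [0,0,0]
  ]
}}

```text
t: 19.7
eef_pos: [0.5073, -0.1095, 0.0716]
tcp_rot: [-3.141, -0.298, 2.897]
force: [0.4, -0.2, -0.0]
width: 0.623
finger_force: 0.0
```

Run:
```python
from ik import *
delta(*cell(-.033,-.033,0,17,.15)); delta(*rackgrasp("blue",13,.09))
```

```text
pos [43.7, 0.1, -142.7] rot [-0.04, -0.07, 0.02] target [0.5075, -0.1094, 0.2208]
pos [181.9, 400.7, -32.0] rot [0.94, -29.51, -27.44] target [0.4446, 0.3191, 0.1554]
```

Call:
{"fn": "carry_out", "kwargs": {
  "jaw": [-0.25,-0.25,-0.25,-0.25,-0.25,-0.25,-0.25,-0.25,-0.25,-0.25,-0.25,-0.25],
  "delta_pos": [
    [6,0,-20],
    [18,0,-60],
    [30,0,-100],
    [44,0,-143],
    [58,40,-132],
    [72,80,-121],
    [86,122,-110],
    [100,164,-99],
    [114,206,-87],
    [129,248,-76],
    [144,290,-64],
    [158,332,-52]
  ],
  "rot": [
    [0,0,0],
    [0,0,0],
    [0,0,0],
    [0,0,0],
    [0.9,-29.5,-27.4],
    [0.9,-29.5,-27.4],
    [0.9,-29.5,-27.4],
    [0.9,-29.5,-27.4],
    [0.9,-29.5,-27.4],
    [0.9,-29.5,-27.4],
    [0.9,-29.5,-27.4],
    [0.9,-29.5,-27.4]
  ]
}}

```text
t: 20.9
eef_pos: [0.4551, 0.2474, 0.1677]
tcp_rot: [3.141, 0.228, -2.913]
force: [1.0, -0.8, -0.1]
width: 0.623
finger_force: 0.0
```

Run:
```python
from ik import *
for u in(.08,0):delta(*rackgrasp("blue",13,u))
p,d,K,T=cap("top"); W=cloud(d,K,T);h=cv2.cvtColor(p,cv2.COLOR_RGB2HSV);c0=cell(-.033,-.033,0,0)[1]
m=((h[...,0]<8)|(h[...,0]>172))&(h[...,1]>150)&(h[...,2]>70)&(abs(W[...,2]-.111)<.006)&(np.hypot(W[...,0]-c0[0],W[...,1]-c0[1])<.04)
w=W[m];print(m.sum())
if len(w)>9:
  b=cv2.minEnclosingCircle(w[:,:2].astype(np.float32));c=w.mean(0);print(b,Ro.from_euler('z',-CY).apply(np.r_[b[0],0]-CC),np.linalg.svd(w-c,full_matrices=False)[2][2],w[:,2].mean())
```

```text
pos [-6.0, 72.3, 23.0] rot [0.05, 0.06, -0.05] target [0.4494, 0.3203, 0.1467]
pos [-29.3, 72.2, 99.5] rot [0.05, 0.06, -0.05] target [0.4884, 0.3294, 0.0774]
311
((0.5108826160430908, -0.11001443862915039), 0.0199483223259449) [-0.03512397 -0.03279223  0.        ] [ 0.01227912 -0.01526036 -0.99980815] 0.11096965543670553
```

Red is upright at crate (-35,-33) mm. Next is blue.

Call:
{"fn": "carry_out", "kwargs": {
  "jaw": [-0.25,-0.25,-0.25,-0.25,-0.25,-0.25,-0.25,-0.25,0.6,0.6,0.6,0.6],
  "delta_pos": [
    [-3,36,12],
    [-6,72,23],
    [-6,72,23],
    [-12,72,43],
    [-18,72,63],
    [-24,72,83],
    [-29,72,99],
    [-29,72,99],
    [-29,72,99],
    [-29,72,99],
    [-29,72,99],
    [-29,72,99]
  ],
  "rot": [
    [0,0,0],
    [0,0,0],
    [0,0,0],
    [0,0,0],
    [0,0,0],
    [0,0,0],
    [0,0,0],
    [0,0,0],
    [0,0,0],
    [0,0,0],
    [0,0,0],
    [0,0,0]
  ]
}}

```text
t: 22.15
eef_pos: [0.4886, 0.3273, 0.0784]
tcp_rot: [3.141, 0.228, -2.913]
force: [0.4, 0.4, -2.1]
width: 0.459
finger_force: 40.2
```

Run:
```python
from ik import *
delta(*rackgrasp("blue",13,0))
delta(*rackgrasp("blue",13,.12))
R,p=cell(-.035,.033,0,17,.15);delta(R,p);print(ik(R,p))
```

```text
pos [0.0, 2.1, 1.0] rot [0.05, 0.04, -0.04] target [0.4884, 0.3294, 0.0774]
pos [35.0, 2.2, -113.8] rot [0.05, 0.04, -0.04] target [0.4299, 0.3157, 0.1814]
pos [18.9, -369.8, -151.0] rot [-0.89, 29.46, 27.43] target [0.5215, -0.0449, 0.2208]
[-0.16  0.48  1.67  0.02  1.29  0.07]
```

Call:
{"fn": "carry_out", "kwargs": {
  "jaw": [0.6,0.6,0.6,0.6,0.6,0.6,0.6,0.6,0.6,0.6,0.6,0.6],
  "delta_pos": [
    [6,0,-20],
    [16,0,-50],
    [26,0,-82],
    [35,0,-113],
    [25,0,-157],
    [24,-45,-157],
    [23,-90,-156],
    [22,-135,-155],
    [21,-180,-154],
    [20,-225,-153],
    [20,-270,-152],
    [19,-315,-151]
  ],
  "rot": [
    [0,0,0],
    [0,0,0],
    [0,0,0],
    [0,0,0],
    [0,0,0],
    [-0.9,29.5,27.4],
    [-0.9,29.5,27.4],
    [-0.9,29.5,27.4],
    [-0.9,29.5,27.4],
    [-0.9,29.5,27.4],
    [-0.9,29.5,27.4],
    [-0.9,29.5,27.4]
  ]
}}

```text
t: 23.35
eef_pos: [0.5094, 0.0062, 0.2201]
tcp_rot: [-3.141, -0.298, 2.897]
force: [0.8, 0.7, -1.4]
width: 0.457
finger_force: 40.7
```

Run:
```python
from ik import *
for u in(.15,.05,.01):delta(*cell(-.035,.035,0,17,u))
```

```text
pos [-22.8, -44.6, -7.8] rot [-0.02, -0.1, -0.03] target [0.522, -0.0429, 0.2208]
pos [-52.2, -44.6, 87.8] rot [-0.02, -0.1, -0.03] target [0.522, -0.0429, 0.1208]
pos [-64.0, -44.6, 126.0] rot [-0.02, -0.1, -0.03] target [0.522, -0.0429, 0.0808]
```

Call:
{"fn": "carry_out", "kwargs": {
  "jaw": [0.6,0.6,0.6,0.6,0.6,0.6,0.6,0.6,0.6,0.6],
  "delta_pos": [
    [-23,-45,-8],
    [-23,-45,-8],
    [-31,-45,19],
    [-39,-45,46],
    [-47,-45,72],
    [-55,-45,97],
    [-60,-45,112],
    [-63,-45,121],
    [-64,-45,126],
    [-64,-45,126]
  ],
  "rot": [
    [0,0,0],
    [0,0,0],
    [0,0,0],
    [0,0,0],
    [0,0,0],
    [0,0,0],
    [0,0,0],
    [0,0,0],
    [0,0,0],
    [0,0,0]
  ]
}}

```text
t: 24.35
eef_pos: [0.5218, -0.0411, 0.0812]
tcp_rot: [-3.141, -0.298, 2.897]
force: [-0.4, 0.3, -1.2]
width: 0.463
finger_force: 40.9
```

Run:
```python
from ik import *
for u in(.003,0):delta(*cell(-.035,.035,0,17,u))
```

```text
pos [-2.8, -1.7, 6.9] rot [-0.04, -0.06, 0.02] target [0.522, -0.0429, 0.0738]
pos [-3.7, -1.7, 9.7] rot [-0.04, -0.06, 0.02] target [0.522, -0.0429, 0.0708]
```

Call:
{"fn": "carry_out", "kwargs": {
  "jaw": [0.6,0.6,0.6,0.6,0.6,0.6,0.1,-0.2,-0.25,-0.25,-0.25],
  "delta_pos": [
    [-1,-1,3],
    [-2,-1.7,5],
    [-2.7,-1.7,7],
    [-3.1,-1.7,8.2],
    [-3.4,-1.7,9.2],
    [-3.4,-1.7,9.2],
    [-3.4,-1.7,9.2],
    [-3.4,-1.7,9.2],
    [-3.4,-1.7,9.2],
    [-3.4,-1.7,9.2],
    [-3.4,-1.7,9.2]
  ],
  "rot": [
    [0,0,0],
    [0,0,0],
    [0,0,0],
    [0,0,0],
    [0,0,0],
    [0,0,0],
    [0,0,0],
    [0,0,0],
    [0,0,0],
    [0,0,0],
    [0,0,0]
  ]
}}

```text
t: 25.45
eef_pos: [0.5218, -0.043, 0.0713]
tcp_rot: [-3.141, -0.298, 2.897]
force: [-0.5, -0.2, -0.4]
width: 0.626
finger_force: 0.0
```

Run:
```python
from ik import *
delta(*cell(-.035,.035,0,17,.15)); delta(*cell(-.12,.06,0,0,.2))
```

```text
pos [43.7, 0.0, -143.0] rot [-0.04, -0.07, 0.01] target [0.522, -0.0429, 0.2208]
pos [134.1, 25.0, -166.7] rot [-0.03, -17.07, 0.02] target [0.451, 0.0006, 0.27]
```

Run:
```python
from ik import *
R,p=cell(-.10,.10,-90,0,.22,foot=.1);delta(R,p);print(ik(R,p))
for ph in(1.74,1.2,.8,.4,0):
  for rel in (0,10): 
    R=Ro.from_euler('z',CY)*Ro.from_matrix([[-1,0,0],[0,1,0],[0,0,-1]])*Ro.from_euler('y',rel,degrees=True)*Ro.from_euler('z',90,degrees=True)
    p=CC+Ro.from_euler('z',CY).apply([.073-.183*np.cos(ph),0,.121+.183*np.sin(ph)])+.019*R.apply([0,0,1]);print(ph,rel,p.round(3),ik(R,p))
print(R.as_matrix().round(2),fr(np.radians(-90),0).as_matrix().round(2))
```

```text
pos [125.8, 65.0, -208.0] rot [-13.43, -13.37, 89.29] target [0.4801, 0.0345, 0.307]
[0.01 0.2  1.85 0.   1.1  1.82]
1.74 0 [ 0.654 -0.112  0.282] [-0.22  0.46  1.5   0.    1.18  1.6 ]
1.74 10 [ 0.65  -0.111  0.283] [-0.22  0.56  1.34  0.    1.42  1.6 ]
1.2 0 [ 0.559 -0.088  0.273] [-0.21  0.34  1.73  0.    1.07  1.6 ]
1.2 10 [ 0.556 -0.088  0.273] [-0.21  0.43  1.6   0.01  1.29  1.6 ]
0.8 0 [ 0.5   -0.074  0.233] [-0.21  0.29  1.91  0.    0.94  1.61]
0.8 10 [ 0.497 -0.073  0.234] [-0.21  0.38  1.78  0.01  1.15  1.6 ]
0.4 0 [ 0.46  -0.064  0.173] [-0.2   0.3   2.07  0.    0.77  1.61]
0.4 10 [ 0.457 -0.063  0.174] [-0.21  0.39  1.94  0.01  0.99  1.6 ]
0 0 [ 0.446 -0.06   0.102] [-0.2   0.39  2.18 -0.    0.58  1.61]
0 10 [ 0.443 -0.059  0.102] [-0.21  0.46  2.05  0.01  0.81  1.6 ]
[[ 0.24  0.96 -0.17]
 [ 0.97 -0.24  0.04]
 [ 0.   -0.17 -0.98]] [[-0.  1.  0.]
 [ 1.  0.  0.]
 [ 0.  0. -1.]]
```

Call:
{"fn": "carry_out", "kwargs": {
  "jaw": [-0.25,-0.25,-0.25,-0.25,0.1,0.1,0.1,0.1,0.1,0.1,0.1,0.1],
  "delta_pos": [
    [6,0,-20],
    [18,0,-60],
    [30,0,-100],
    [44,0,-143],
    [60,20,-170],
    [90,40,-200],
    [126,65,-208],
    [126,65,-208],
    [126,65,-208],
    [126,65,-208],
    [126,65,-208],
    [126,65,-208]
  ],
  "rot": [
    [0,0,0],
    [0,0,0],
    [0,0,0],
    [0,0,0],
    [0,0,0],
    [-13.4,-13.4,89.3],
    [-13.4,-13.4,89.3],
    [-13.4,-13.4,89.3],
    [-13.4,-13.4,89.3],
    [-13.4,-13.4,89.3],
    [-13.4,-13.4,89.3],
    [-13.4,-13.4,89.3]
  ],
  "force": 25
}}

```text
t: 26.65
eef_pos: [0.4797, 0.0345, 0.3072]
tcp_rot: [-3.086, -0.095, 1.849]
force: [0.2, -0.0, 0.6]
width: 0.45
finger_force: 0.0
```

Run:
```python
from ik import *
Zi=Ro.from_euler('z',-CY)
for n in("top","side"):
    p,d,K,T=cap(n);cv2.imwrite(f"pics/c_{n}.png",p[...,::-1]);W=cloud(d,K,T);L=Zi.apply((W-CC).reshape(-1,3)).reshape(W.shape)
    m=(p.max(-1)<75)&(L[...,0]>.08)&(L[...,0]<.13)&(abs(L[...,1])<.06)&(L[...,2]>.26)&(L[...,2]<.33)
    w=L[m];print(n,"handle",m.sum(),w.mean(0).round(4) if len(w) else 0,(np.percentile(w,[3,97],axis=0)).round(4) if len(w) else 0)
    m=(L[...,0]>.04)&(L[...,0]<.13)&(abs(L[...,1])<.07)&(L[...,2]>.14)&(L[...,2]<.27)&(d>0);w=L[m];c=w.mean(0);print("cover",c,np.linalg.svd(w-c,full_matrices=False)[2][2])
    for x,y in((-.035,.035),(-.035,-.033),(.029,.036)):
        m=(abs(L[...,2]-.111)<.008)&(np.hypot(L[...,0]-x,L[...,1]-y)<.026);w=L[m]
        if len(w)>20:c=w.mean(0);print("can",len(w),c.round(4),np.linalg.svd(w-c,full_matrices=False)[2][2].round(3))
```

```text
top handle 0 0 0<stdin>:7: RuntimeWarning: Mean of empty slice.
  ret = um.true_divide(
Traceback (most recent call last):
IndexError: index 2 is out of bounds for axis 0 with size 0
```

View pics/c_top.png

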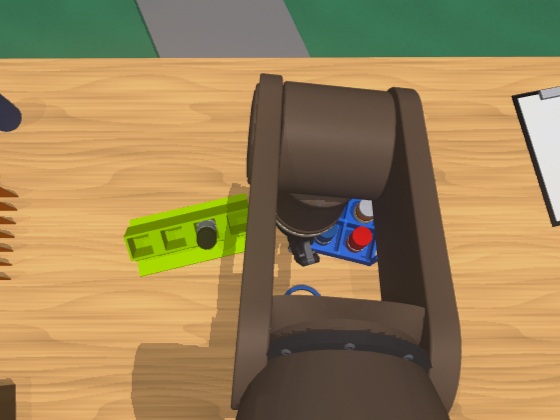

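The arm hides the cover in this view. Red (360,238) and blue (325,235) are seen standing in the crate. I measure the handle from the saved first images, since the cover has not been touched.

Run:
```python
from ik import *
Zi=Ro.from_euler('z',-CY)
def ana(n,p,d,K,T,cans):
    W=cloud(d,K,T);L=Zi.apply((W-CC).reshape(-1,3)).reshape(W.shape)
    m=(p.max(-1)<75)&(L[...,0]>.07)&(L[...,0]<.14)&(abs(L[...,1])<.06)&(L[...,2]>.27)&(L[...,2]<.33)
    w=L[m];print(n,"handle",m.sum(),np.percentile(w,[3,50,97],axis=0).round(4).tolist() if len(w) else 0)
    m=m&(abs(L[...,1])<.035);w=L[m];print("bar only",m.sum(),w.mean(0).round(4) if len(w) else 0)
    m=(L[...,0]>.04)&(L[...,0]<.13)&(abs(L[...,1])<.07)&(L[...,2]>.14)&(L[...,2]<.26)&(d>0);w=L[m]
    if len(w)>50:c=w.mean(0);print("cover",c,np.linalg.svd(w-c,full_matrices=False)[2][2])
    if cans:
      for x,y in((-.035,.035),(-.035,-.033),(.029,.036)):
        m=(abs(L[...,2]-.111)<.008)&(np.hypot(L[...,0]-x,L[...,1]-y)<.026);w=L[m]
        if len(w)>20:c=w.mean(0);print("can",len(w),c.round(4),np.linalg.svd(w-c,full_matrices=False)[2][2].round(3))
for n in("side","top"): z=np.load(n+"0.npz");ana(n,z["p"],z["d"],z["K"],z["T"],0)
ana("now",*cap("side"),1)
H=lambda up:CC+Ro.from_euler('z',CY).apply([.104,0,.302-.019+up])
R=Ro.from_euler('z',CY)*fr(np.radians(-90),0)
delta(R,H(.06));delta(R,H(0))
```

```text
side handle 465 [[0.0983, -0.0467, 0.2731], [0.1031, 0.0028, 0.3028], [0.1087, 0.0486, 0.3076]]
bar only 237 [1.041e-01 3.000e-04 3.043e-01]
cover [0.08803216 0.00025373 0.2024075 ] [-9.85800058e-01 -4.12185164e-04  1.67922830e-01]
top handle 416 [[0.0993, -0.0468, 0.2743], [0.1045, -0.0004, 0.3043], [0.1104, 0.0466, 0.3083]]
bar only 249 [ 1.057e-01 -1.000e-04  3.046e-01]
cover [ 0.08825744 -0.00040444  0.202507  ] [-9.85900739e-01 -5.22190812e-04  1.67330393e-01]
now handle 0 0
bar only 0 0
pos [-185.1, 123.6, -60.5] rot [-4.54, -4.51, 30.29] target [0.6538, -0.1119, 0.343]
pos [-190.9, 126.9, -0.8] rot [-4.54, -4.51, 30.29] target [0.6538, -0.1119, 0.283]
```

```bash
cat >> ik.py <<'E'
RH=Ro.from_euler('z',CY)*fr(np.radians(-90),0)
def H(ph,up=0):
    return RH,CC+Ro.from_euler('z',CY).apply([.073-.183*np.cos(ph)+.003*np.sin(ph),0,.121+.183*np.sin(ph)+.003*np.cos(ph)-.017+up])
E
python3 - <<'E'
from ik import *
delta(*H(1.739,.06));delta(*H(1.739))
E
```

```text
pos [-186.4, 125.8, -61.6] rot [-4.54, -4.51, 30.29] target [0.6563, -0.1125, 0.3439]
pos [-192.1, 129.1, -2.0] rot [-4.54, -4.51, 30.29] target [0.6563, -0.1125, 0.2839]
```

Call:
{"fn": "carry_out", "kwargs": {
  "jaw": [0.1,0.1,0.1,0.1,0.1,0.1,0.1,0.1],
  "delta_pos": [
    [0,0,-60],
    [-60,40,-65],
    [-100,70,-65],
    [-140,100,-62],
    [-185,124,-60],
    [-187,125,-60],
    [-187,125,-60],
    [-187,125,-60]
  ],
  "rot": [
    [-4.5,-4.5,30.3],
    [-4.5,-4.5,30.3],
    [-4.5,-4.5,30.3],
    [-4.5,-4.5,30.3],
    [-4.5,-4.5,30.3],
    [-4.5,-4.5,30.3],
    [-4.5,-4.5,30.3],
    [-4.5,-4.5,30.3]
  ]
}}

```text
t: 27.55
eef_pos: [0.6564, -0.1132, 0.3409]
tcp_rot: [-3.138, -0.001, 1.332]
force: [-0.3, 0.2, 0.1]
width: 0.45
finger_force: 0.0
```

Run:
```python
from ik import *
delta(*H(1.739,.06));delta(*H(1.739))
p,d,K,T=cap("side");cv2.imwrite("pics/h1.png",cv2.resize(p[20:260,220:460],None,fx=2.4,fy=2.4)[...,::-1])
```

```text
pos [0.6, -0.3, -3.0] rot [-0.2, -0.04, 0.31] target [0.6563, -0.1125, 0.3439]
pos [0.6, -0.1, 57.0] rot [-0.2, -0.04, 0.31] target [0.6563, -0.1125, 0.2839]
```

View pics/h1.png

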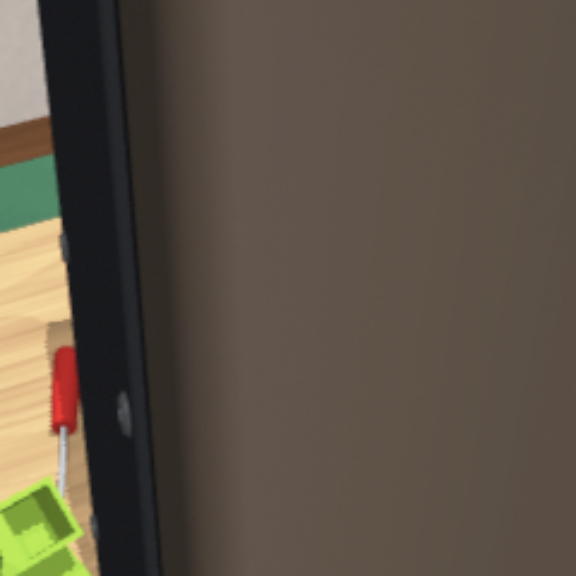

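The arm hides the gripper here, so I go by the measured position. I descend over the bar and close; the width should read about 0.12.

Call:
{"fn": "carry_out", "kwargs": {
  "jaw": [0.1,0.1,0.1,0.1,0.1,0.9,0.9,0.9,0.9,0.9,0.9],
  "delta_pos": [
    [0.5,0,15],
    [0.5,0,30],
    [0.5,0,45],
    [0.5,0,57],
    [0.5,0,57],
    [0.5,0,57],
    [0.5,0,57],
    [0.5,0,57],
    [0.5,0,57],
    [0.5,0,57],
    [0.5,0,57]
  ],
  "rot": [
    [0,0,0.3],
    [0,0,0.3],
    [0,0,0.3],
    [0,0,0.3],
    [0,0,0.3],
    [0,0,0.3],
    [0,0,0.3],
    [0,0,0.3],
    [0,0,0.3],
    [0,0,0.3],
    [0,0,0.3]
  ]
}}

```text
t: 28.7
eef_pos: [0.6572, -0.1124, 0.2859]
tcp_rot: [3.141, -0.001, 1.324]
force: [-0.1, 1.4, 6.5]
width: 0.101
finger_force: 24.7
```

Run:
```python
from ik import *
print(r.state()["force"])
for ph in (1.739,1.65,1.55,1.45,1.35,1.25,1.15,1.05,.95,.85,.75,.65,.55,.45):delta(*H(ph))
```

```text
[-0.14948764  1.40742025  6.52290736]
pos [-0.3, -0.8, 2.0] rot [0.02, -0.03, -0.15] target [0.6563, -0.1125, 0.2839]
pos [-0.3, -16.9, -0.3] rot [0.02, -0.03, -0.15] target [0.6407, -0.1086, 0.2862]
pos [-0.4, -35.2, -1.2] rot [0.02, -0.03, -0.15] target [0.6229, -0.1042, 0.287]
pos [-0.4, -53.5, -0.2] rot [0.02, -0.03, -0.15] target [0.6052, -0.0998, 0.286]
pos [-0.5, -71.5, 2.6] rot [0.02, -0.03, -0.15] target [0.5877, -0.0954, 0.2832]
pos [-0.5, -89.3, 7.2] rot [0.02, -0.03, -0.15] target [0.5705, -0.0911, 0.2786]
pos [-0.6, -106.4, 13.6] rot [0.02, -0.03, -0.15] target [0.5539, -0.0869, 0.2723]
pos [-0.6, -122.9, 21.6] rot [0.02, -0.03, -0.15] target [0.5379, -0.083, 0.2642]
pos [-0.7, -138.4, 31.2] rot [0.02, -0.03, -0.15] target [0.5228, -0.0792, 0.2546]
pos [-0.7, -152.9, 42.4] rot [0.02, -0.03, -0.15] target [0.5087, -0.0757, 0.2435]
pos [-0.8, -166.3, 54.9] rot [0.02, -0.03, -0.15] target [0.4958, -0.0725, 0.2309]
pos [-0.8, -178.3, 68.7] rot [0.02, -0.03, -0.15] target [0.4841, -0.0695, 0.2171]
pos [-0.8, -188.9, 83.6] rot [0.02, -0.03, -0.15] target [0.4739, -0.067, 0.2022]
pos [-0.9, -197.9, 99.5] rot [0.02, -0.03, -0.15] target [0.4651, -0.0648, 0.1863]
```

Call:
{"fn": "carry_out", "kwargs": {
  "jaw": [0.9,0.9,0.9,0.9,0.9,0.9],
  "delta_pos": [
    [0,-8,-1.2],
    [0,-16,-2.3],
    [0,-25,-2.8],
    [0,-34,-3.2],
    [0,-43,-2.8],
    [0,-52.7,-2.2]
  ],
  "rot": [
    [0,0,0],
    [0,0,0],
    [0,0,0],
    [0,0,0],
    [0,0,0],
    [0,0,0]
  ]
}}

```text
t: 29.3
eef_pos: [0.6048, -0.0994, 0.2871]
tcp_rot: [-3.14, -0.0, 1.324]
force: [1.7, -0.1, 6.9]
width: 0.103
finger_force: 26.2
```

Run:
```python
from ik import *
for ph in (1.45,1.35,1.25,1.15,1.05,.95,.85,.75,.65,.55,.45):delta(*H(ph))
```

```text
pos [-0.3, 0.5, 1.1] rot [-0.07, -0.02, -0.15] target [0.6052, -0.0998, 0.286]
pos [-0.3, -17.6, 3.9] rot [-0.07, -0.02, -0.15] target [0.5877, -0.0954, 0.2832]
pos [-0.4, -35.3, 8.5] rot [-0.07, -0.02, -0.15] target [0.5705, -0.0911, 0.2786]
pos [-0.4, -52.5, 14.9] rot [-0.07, -0.02, -0.15] target [0.5539, -0.0869, 0.2723]
pos [-0.5, -68.9, 23.0] rot [-0.07, -0.02, -0.15] target [0.5379, -0.083, 0.2642]
pos [-0.5, -84.4, 32.6] rot [-0.07, -0.02, -0.15] target [0.5228, -0.0792, 0.2546]
pos [-0.6, -98.9, 43.8] rot [-0.07, -0.02, -0.15] target [0.5087, -0.0757, 0.2435]
pos [-0.6, -112.3, 56.3] rot [-0.07, -0.02, -0.15] target [0.4958, -0.0725, 0.2309]
pos [-0.6, -124.3, 70.1] rot [-0.07, -0.02, -0.15] target [0.4841, -0.0695, 0.2171]
pos [-0.7, -134.8, 85.1] rot [-0.07, -0.02, -0.15] target [0.4739, -0.067, 0.2022]
pos [-0.7, -143.8, 101.0] rot [-0.07, -0.02, -0.15] target [0.4651, -0.0648, 0.1863]
```

Following well. I continue to φ ≈ 0.45.

Call:
{"fn": "carry_out", "kwargs": {
  "jaw": [0.9,0.9,0.9,0.9,0.9,0.9,0.9,0.9,0.9,0.9,0.9],
  "delta_pos": [
    [0,-18,2.8],
    [0,-35.5,7.4],
    [0,-52.8,13.8],
    [0,-69,21.9],
    [0,-85,31.5],
    [0,-99,42.7],
    [0,-112.6,55],
    [0,-124.6,69],
    [0,-135,84],
    [0,-144,100],
    [0,-144,100]
  ],
  "rot": [
    [0,0,0],
    [0,0,0],
    [0,0,0],
    [0,0,0],
    [0,0,0],
    [0,0,0],
    [0,0,0],
    [0,0,0],
    [0,0,0],
    [0,0,0],
    [0,0,0]
  ]
}}

```text
t: 30.4
eef_pos: [0.4638, -0.064, 0.1856]
tcp_rot: [-3.138, 0.0, 1.324]
force: [3.4, -2.3, -3.4]
width: 0.103
finger_force: 24.9
```

Run:
```python
from ik import *
for ph in (.45,.4,.35,.3,.25,.2,.15,.1,.05,0,-.02):delta(*H(ph))
```

```text
pos [-0.5, 1.5, -0.7] rot [-0.19, 0.0, -0.14] target [0.4651, -0.0648, 0.1863]
pos [-0.5, -2.4, 7.6] rot [-0.19, 0.0, -0.14] target [0.4613, -0.0639, 0.178]
pos [-0.5, -5.9, 16.1] rot [-0.19, 0.0, -0.14] target [0.4579, -0.063, 0.1696]
pos [-0.5, -8.9, 24.7] rot [-0.19, 0.0, -0.14] target [0.455, -0.0623, 0.1609]
pos [-0.5, -11.5, 33.5] rot [-0.19, 0.0, -0.14] target [0.4524, -0.0616, 0.1522]
pos [-0.5, -13.7, 42.4] rot [-0.19, 0.0, -0.14] target [0.4503, -0.0611, 0.1433]
pos [-0.5, -15.4, 51.4] rot [-0.19, 0.0, -0.14] target [0.4486, -0.0607, 0.1343]
pos [-0.5, -16.7, 60.4] rot [-0.19, 0.0, -0.14] target [0.4473, -0.0604, 0.1253]
pos [-0.5, -17.5, 69.5] rot [-0.19, 0.0, -0.14] target [0.4465, -0.0602, 0.1161]
pos [-0.5, -17.8, 78.7] rot [-0.19, 0.0, -0.14] target [0.4462, -0.0601, 0.107]
pos [-0.5, -17.8, 82.3] rot [-0.19, 0.0, -0.14] target [0.4461, -0.0601, 0.1033]
```

Call:
{"fn": "carry_out", "kwargs": {
  "jaw": [0.9,0.9,0.9,0.9,0.9,0.9,0.9,0.9,0.9,0.9,0.9,0.9],
  "delta_pos": [
    [0,-3,8],
    [0,-6,16],
    [0,-9,25],
    [0,-11.5,33],
    [0,-13.5,41],
    [0,-15,48],
    [0,-16.2,55],
    [0,-17,62],
    [0,-17.5,68],
    [0,-17.8,74],
    [0,-17.8,79],
    [0,-17.8,80]
  ],
  "rot": [
    [0,0,0],
    [0,0,0],
    [0,0,0],
    [0,0,0],
    [0,0,0],
    [0,0,0],
    [0,0,0],
    [0,0,0],
    [0,0,0],
    [0,0,0],
    [0,0,0],
    [0,0,0]
  ]
}}

```text
t: 31.6
eef_pos: [0.4468, -0.0596, 0.107]
tcp_rot: [-3.138, -0.0, 1.324]
force: [-12.3, -0.1, 34.6]
width: 0.098
finger_force: 29.6
```

Run:
```python
from ik import *
delta(*H(0));delta(*H(-.02)); print(r.state()["force"])
```

```text
pos [-0.6, -0.5, 0.0] rot [-0.23, -0.0, -0.14] target [0.4462, -0.0601, 0.107]
pos [-0.6, -0.5, 3.7] rot [-0.23, -0.0, -0.14] target [0.4461, -0.0601, 0.1033]
[-12.33924822  -0.06488603  34.5548992 ]
```

Call:
{"fn": "carry_out", "kwargs": {
  "jaw": [0.6,0.45,0.45,0.45,0.45,0.45,0.45,0.45,0.45,0.45,0.45],
  "delta_pos": [
    [0,0,-1],
    [0,0,-1],
    [0,0,-1],
    [0,0,-1],
    [0,0,-10],
    [0,0,-25],
    [0,0,-50],
    [0,0,-90],
    [0,0,-130],
    [0,0,-150],
    [0,0,-150]
  ],
  "rot": [
    [0,0,0],
    [0,0,0],
    [0,0,0],
    [0,0,0],
    [0,0,0],
    [0,0,0],
    [0,0,0],
    [0,0,0],
    [0,0,0],
    [0,0,0],
    [0,0,0]
  ]
}}

```text
t: 32.7
eef_pos: [0.4502, -0.0602, 0.2608]
tcp_rot: [3.137, -0.001, 1.324]
force: [-0.3, 0.3, -0.4]
width: 0.275
finger_force: 0.0
```

Call:
{"fn": "carry_out", "kwargs": {
  "jaw": [0.45,0.45,0.45,0.45,0.45,0.45,0.45,0.45,0.45,0.45],
  "delta_pos": [
    [45,0,0],
    [90,0,0],
    [135,0,0],
    [180,0,0],
    [225,0,0],
    [270,20,0],
    [310,40,0],
    [350,60,0],
    [350,60,0],
    [350,60,0]
  ],
  "rot": [
    [0,0,0],
    [0,0,0],
    [0,0,0],
    [0,0,0],
    [0,0,0],
    [0,0,0],
    [0,0,0],
    [0,0,0],
    [0,0,0],
    [0,0,0]
  ]
}}

```text
t: 33.7
eef_pos: [0.592, 0.2652, 0.2561]
tcp_rot: [-3.139, 0.001, 1.325]
force: [-1.0, -0.4, -0.4]
width: 0.276
finger_force: 0.0
```

Run:
```python
from ik import *
Zi=Ro.from_euler('z',-CY)
p,d,K,T=cap("top");cv2.imwrite("pics/end.png",cv2.resize(p[80:360,100:460],None,fx=2,fy=2)[...,::-1]);W=cloud(d,K,T);L=Zi.apply((W-CC).reshape(-1,3)).reshape(W.shape)
m=(abs(L[...,0])<.07)&(abs(L[...,1])<.073)&(abs(L[...,2]-.127)<.008);w=L[m];c=w.mean(0);print(m.sum(),c,np.linalg.svd(w-c,full_matrices=False)[2][2])
```

```text
5268 [-0.00079839 -0.00027692  0.12652425] [-6.94841979e-04  3.06804230e-04 -9.99999712e-01]
```

View pics/end.png

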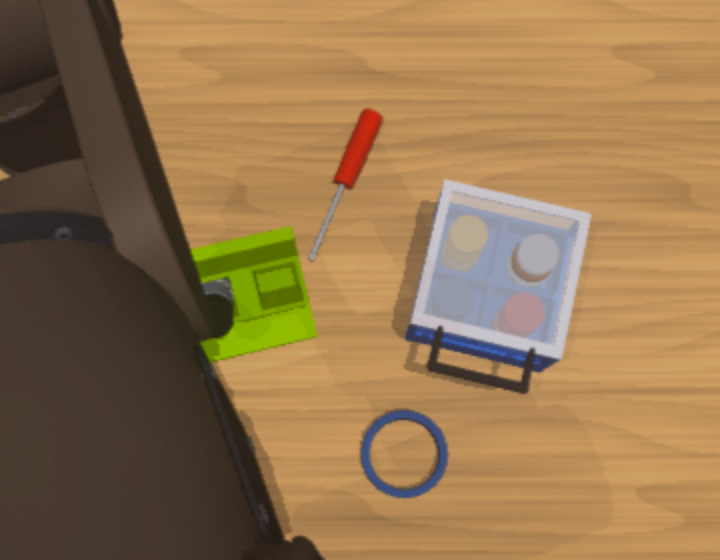

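The cover is level and closed (127 mm, tilt about 0.001 rad), with all three cans standing under it: yellow (467,240), red (520,312), blue (453,298). The arm is clear, so I hand in.

```bash
python3 -c "
from bench import r
print(r.hand_in())"
```

```text
the job is handed in; nothing more can be done
None
```

I packed the red, yellow and blue cans upright in the three empty cells, closed the cover, and handed the job in at about 34 s; the hand-in returned no verdict.

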